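# Snap two saddle clips onto tubes in sloping assembly nests

## Task

Snap the wide clip onto the thick tube and the narrow clip onto the thin tube, each midway between the end blocks of its nest. Push each one fully home, its boss standing square to the nest's sloping plate, and let go. Leave the fittings, jar, tape and screwdriver where they are.

Things in the scene. Friction and masses are not known exactly. Their poses are not given: they have to be found in the camera images.
- clip_wide: Wide white nylon saddle clip for a tube of diameter 32 mm. Origin on the axis of its bore; y along the bore, z up through the boss. Starts standing on its arm ends, origin 23 above the bench. Back plate 40 (x) by 26 (y), its inner face 16 above the origin, touching the tube when home. Arms either side (x), overall 38 wide, reach 23 below the origin; throat 20, flared mouth 30 wide.
- clip_wide_boss (a point): Point on the wide clip's square boss, the place to grip on either pair of sides: 46 mm above the clip's origin. Boss 14 by 14, sides along the clip's x and y, from 22 (back plate) to 56 above the origin. Clip about 65 g, the same after a half turn. A straight push of 8 to 13 N along its -z spreads the slippery sprung arms past the tube's widest point; then they snap shut and hold.
- clip_narrow: Narrow white nylon saddle clip for a tube of diameter 22 mm. Origin on the axis of its bore; y along the bore, z up through the boss. Starts standing on its arm ends, origin 17 above the bench. Back plate 30 (x) by 26 (y), its inner face 11 above the origin, touching the tube when home. Arms either side (x), overall 28 wide, reach 16 below the origin; throat 14, flared mouth 21 wide.
- clip_narrow_boss (a point): Point on the narrow clip's square boss, the place to grip on either pair of sides: 41 mm above the clip's origin. Boss 14 by 14, sides along the clip's x and y, from 17 (back plate) to 51 above the origin. Clip about 55 g, the same after a half turn. A straight push of 8 to 13 N along its -z spreads the slippery sprung arms past the tube's widest point; then they snap shut and hold.
- nest_thick_tube (a point): Middle of the bare length of the thick tube (steel, diameter 32 mm): on its axis, 85 above the bench, midway between the nest's two black end blocks (inner faces 72 apart, 16 thick, 2 higher than the tube). y along the tube, level; z square to the nest's sloping plate (its face 29 below the axis), leaning 35 degrees from vertical to the nest's open low front; x up the slope.
- nest_thick_lamp (a point): Middle of the underside of the lamp bar over that nest: 22 mm deep, 152 long parallel to the tube, 14 thick, 30 behind the tube's axis and 110 above it, on two 12 mm posts 70 either side. It blocks a gripper pointing straight down on the tube, not one leaning 20 to 45 degrees to the open front. Nest bolted down, on a foot plate 10 thick reaching 65 in front of the tube, 75 behind, 80 to each side.
- nest_thin_tube (a point): Middle of the bare length of the thin tube (steel, diameter 22 mm): on its axis, 85 above the bench, midway between the nest's two black end blocks (inner faces 72 apart, 16 thick, 2 higher than the tube). y along the tube, level; z square to the nest's sloping plate (its face 22 below the axis), leaning 35 degrees from vertical to the nest's open low front; x up the slope.
- nest_thin_lamp (a point): Middle of the underside of the lamp bar over that nest: 22 mm deep, 152 long parallel to the tube, 14 thick, 30 behind the tube's axis and 110 above it, on two 12 mm posts 70 either side. It blocks a gripper pointing straight down on the tube, not one leaning 20 to 45 degrees to the open front. Nest bolted down, on a foot plate 10 thick reaching 65 in front of the tube, 75 behind, 80 to each side.
- fitting_a: Gold-anodised clamp fitting, bystander, standing upright: a stepped post 45 mm high, 30 across (35 over its side lugs), origin at the centre of its underside. About 60 from the wide clip along its bore direction.
- fitting_b: Gold-anodised clamp fitting, bystander, standing upright: a stepped post 45 mm high, 30 across (35 over its side lugs), origin at the centre of its underside. About 55 from the narrow clip across its bore direction.
- fitting_c: Gold-anodised clamp fitting, bystander, standing upright: a stepped post 45 mm high, 30 across (35 over its side lugs), origin at the centre of its underside. Between the two clips.
- grease_jar: White closed jar with black cap, bystander, diameter 56 mm, 75 tall, between the two nests; origin at the centre of its underside.
- tape_roll: Roll of clear tape lying flat, bystander, 90 mm across, 24 high, at the left; origin at the centre of its underside.
- screwdriver: Screwdriver with red handle, bystander, 190 mm long, 26 high, lying on the bench at the right, origin under its middle.
Things that resemble listed ones, but are neither listed nor needed, are in the scene too. What is shaped like the clip_narrow but purple or turquoise is not meant.

How it is judged:
By the outcome, as a careful person would: the job done as asked, in the order asked, and still so for the second after the job is handed in, with the robot touching nothing.
It also fails if it takes over 48 s, if anything falls off the work surface, if the arm or the gripper's body presses on something with over 40 N, if the wrist force passes 120 N, or if a joint passes its speed limit or range.

## Robot

A 7-joint arm with a two-finger parallel gripper is mounted at the origin on the work surface. World frame = base frame: x ahead of the robot, y to its left, z up, the work surface at z = 0. Lengths are in m, angles in rad, forces in N, time in s.
With the tool pointing down it reaches from about 0.425 to 0.95 m from the base axis. Payload 4.7 kg.
Tool frame: the origin (TCP) lies midway between the tips of the shut fingers; the grasp point (between the pads) lies 19 mm behind it; z points along the fingers, y is the direction in which the jaws open and shut (so a half turn about z gives the same grasp; the last joint's range is limited). The gripper opens to 85 mm and grips with 20 to 120 N. Pads are 22 mm wide; open, the fingers measure 114 mm over their backs; the gripper's body (76 mm by 85 mm) begins 54 mm behind the grasp point. The pads swing forward as they close: fully open they stand 13 mm farther back than shut.
Start: joints at [-1.356, 0.469, -0.049, 1.532, 0.024, 1.141, -0.082], TCP at [0.163, 0.655, 0.231] pointing down, gripper open.
Joint ranges: [-2.59, 2.59], [-0.33, 1.99], [-1.39, 1.29], [0.1, 2.45], [-1.04, 4.18], [0.21, 1.99], [-2.66, 2.66]. Speed limits (rad/s): [2.57, 2.57, 3.14, 3.14, 3.14, 3.14, 3.14].

## Interface

Orientations are given as a 3x3 rotation matrix whose columns are the frame's x, y, z axes.
In Python, from workcell import get_state, snapshot, env gives the robot as it stands.
- The arm moves only by the tool play_rows, never from a script. Its argument "targets" is a list of rows, each an object with "travel": the shift along the world's x, y, z in mm, a list of three; "rot": the turn, a rotation vector about the world's x, y, z in rad, a list of three; "claw": the finger opening in mm, from 0 to 85.4. In form: [{"travel": [dx, dy, dz], "rot": [ax, ay, az], "claw": claw}, ...]. A call has 1 to 20 rows; each row shifts and turns the commanded pose from where the row before left it; what a row does not reach is not made up. A row lasts 1/12 s, in which the tool goes at most 41.7 mm and 7.16 degrees, less where a joint would pass 70% of its speed; a pose out of reach is approached as far as the arm can. A call is refused whole if a number of a shift passes 41.7 or a number of a turn 0.125, either way. A call with a gripper value outside its range is refused whole. The fingers move at their own pace and stop on an object; "force" is the grip in N (left out, the last holds). Time passes only in rows, so rows that do not move let the fingers close. It gives the time, the measured TCP pose, the force and the opening at its end, in the units of the state.
- get_state(): the state, without advancing time (a new reading comes with each control period).
- snapshot(name): name is "scene" or "side" or "wrist"; returns a dict with "image" (480x640x3 uint8, red, green, blue), "depth" (480x640 float32, m along the optical axis (not along the pixel's ray), 0 where there is no reading), "camera_matrix" (3x3 intrinsics, pixels), "R" (3x3) and "t" (3): a world point X has camera coordinates R X + t. Camera axes: x right, y down, z forward; pixel columns grow to the right and rows downward; lengths in m; the calibration is good to about 2 mm. A picture is of the moment at which its call begins.
- env.close_job(): hands the job in, once; it reports no verdict.
The state is a dict: "clock": time; "qpos": joint angles; "qd": joint speeds; "joint_torque": joint torques, N m; "ee_pos": TCP position; "tool_rot": TCP orientation; "ft_force": force on the tool from outside, world axes, zero at the start; "torque": the same for the moment, N m; "gripper_width": finger opening in m.
Only numpy, scipy, OpenCV 4.12 (cv2) and the standard library are available. Lean on these libraries where they do the work, as an engineer would, in place of code of your own. Each camera call takes 0.05 s, during which the arm holds its last target.

## Working session

There is one attempt and no reset: what is moved stays moved. The work goes in short steps, Python scripts to look and compute and a tool call to move; the robot and the scene stay as the last step left them, time stands still between calls to the robot, and variables do not carry over. Pictures are saved under pics/ and viewed, and the job is handed in when it is done.

Besides the shell and the picture viewer there is one more tool, called after ">>>" in YAML: its name, and indented under it one key for each argument. play_rows: Moves the arm, as the interface text tells. Its arguments: {"type":"object","properties":{"targets":{"type":"array","items":{"type":"object","properties":{"travel":{"type":"array","items":{"type":"number"}},"rot":{"type":"array","items":{"type":"number"}},"claw":{"type":"number"}}}},"force":{"type":"number"}},"required":["targets"]}

```bash
mkdir -p pics; ls; python3 - <<'E'
from workcell import get_state, snapshot, env
import cv2, numpy as np
for n in ["scene","side","wrist"]:
    s=snapshot(n); np.savez(f"pics/{n}0.npz",**s)
    cv2.imwrite(f"pics/{n}0.png",s["image"][:,:,::-1])
    print(n,s["camera_matrix"].round(1).tolist(),s["R"].round(3).tolist(),s["t"].round(3).tolist(), (-s["R"].T@s["t"]).round(3))
print(get_state())
E
```

```text
pics
scene [[540.9, 0.0, 325.8], [0.0, 540.9, 244.5], [0.0, 0.0, 1.0]] [[0.41, 0.912, 0.007], [0.762, -0.339, -0.552], [-0.501, 0.232, -0.834]] [-0.235, -0.336, 1.576] [ 1.141 -0.265  1.131]
side [[601.1, 0.0, 322.8], [0.0, 601.1, 236.2], [0.0, 0.0, 1.0]] [[0.858, -0.514, -0.018], [-0.308, -0.485, -0.819], [0.412, 0.708, -0.574]] [-0.466, 0.266, 1.511] [-0.142 -1.18   1.076]
wrist [[416.9, 0.0, 322.5], [0.0, 416.9, 240.7], [0.0, 0.0, 1.0]] [[0.242, 0.97, -0.002], [0.933, -0.233, 0.275], [0.266, -0.068, -0.961]] [-0.674, -0.035, 0.379] [0.095 0.672 0.373]
{'clock': 0.15, 'qpos': array([-1.35590842,  0.46927443, -0.04860886,  1.53338555,  0.02409366,
        1.14098534, -0.08228158]), 'qd': array([-0.00086345, -0.00257069,  0.00049081, -0.00486485, -0.00103866,
        0.002335  ,  0.00134898]), 'joint_torque': array([ 7.43295113e-04, -5.10763657e+01, -4.65758017e-02, -2.37977940e+01,
        1.08000648e-02,  5.39810280e-03,  6.08661868e-07]), 'ee_pos': array([0.16280028, 0.65463435, 0.23050461]), 'tool_rot': array([[-9.70443422e-01,  2.41328533e-01, -3.23188661e-04],
       [ 2.41328747e-01,  9.70442366e-01, -1.43164854e-03],
       [-3.18616728e-05, -1.46732862e-03, -9.99998923e-01]]), 'ft_force': array([ 0.1675919 , -0.37663442,  0.04594353]), 'torque': array([-0.00870012,  0.02685532, -0.03023057]), 'gripper_width': 0.08517072565249878}
```

View pics/scene0.png

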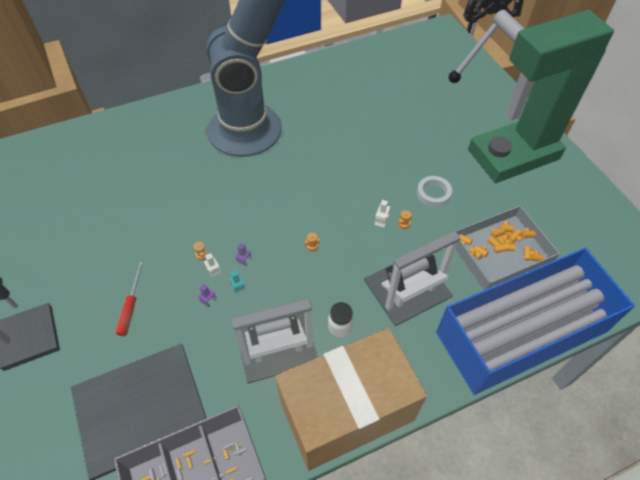

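View pics/side0.png

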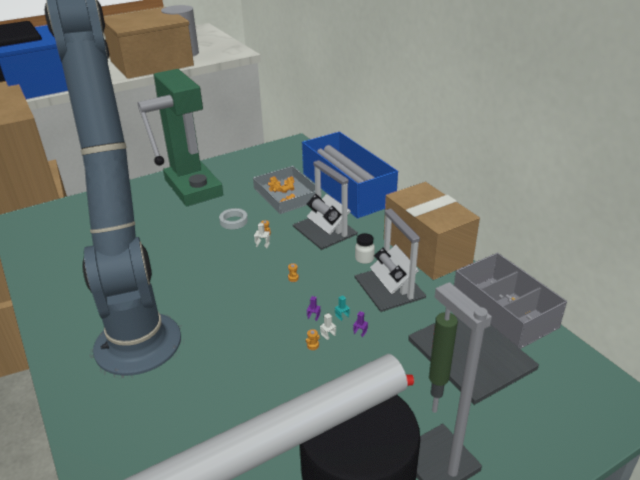

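View pics/wrist0.png

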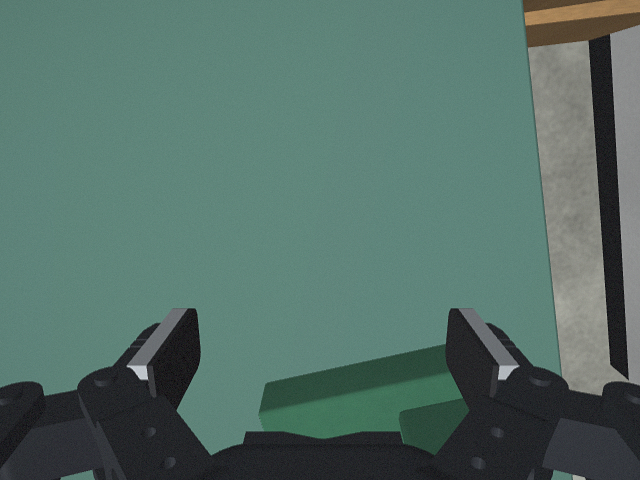

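The scene view shows the wide white clip near (383,213) beside a fitting at (405,219). The narrow white clip is at (211,263), with decoys around it. The thick nest is near (410,270) and the thin nest near (275,335).

```bash
python3 - <<'E'
import cv2, numpy as np
def crop(n,u0,v0,w,h,k):
    im=cv2.imread(f"pics/{n}0.png")[v0:v0+h,u0:u0+w]
    return cv2.resize(im,None,fx=k,fy=k,interpolation=cv2.INTER_CUBIC)
a=crop("scene",355,190,100,75,4);b=crop("scene",185,230,100,75,4)
c=crop("scene",360,230,100,75,4);d=crop("scene",225,295,100,75,4)
cv2.imwrite("pics/c1.png",np.vstack([np.hstack([a,b]),np.hstack([c,d])]))
a=crop("side",240,210,100,75,4);b=crop("side",285,290,100,75,4)
c=crop("side",285,160,100,75,4);d=crop("side",350,220,100,75,4)
cv2.imwrite("pics/c2.png",np.vstack([np.hstack([a,b]),np.hstack([c,d])]))
E
```

```text
(no output)
```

View pics/c1.png

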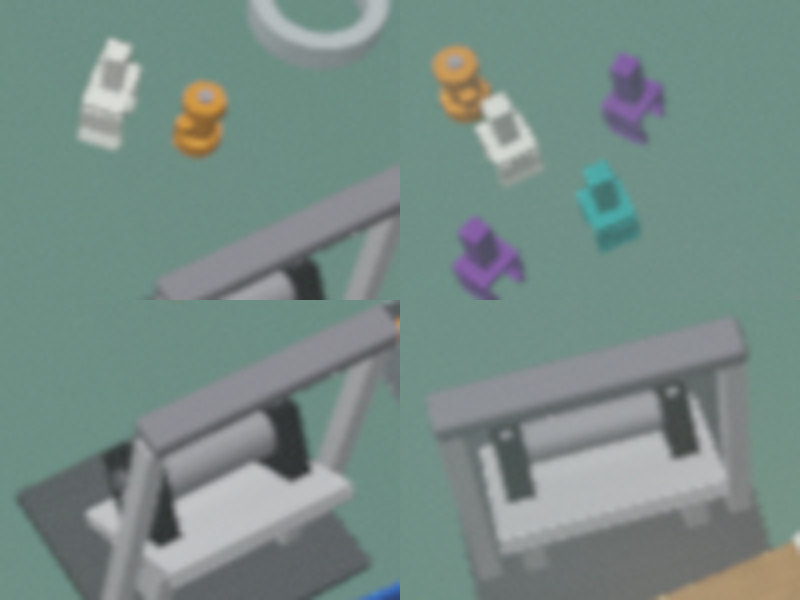

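View pics/c2.png

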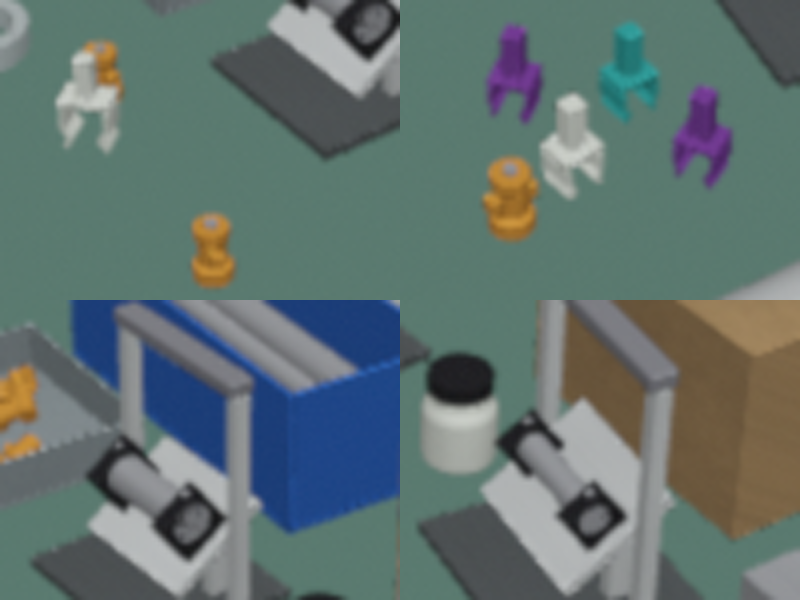

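Both nests open toward the robot. Next I'll measure everything from masks and depth.

```bash
cat > h.py <<'E'
import cv2, numpy as np
def load(f): return dict(np.load(f))
def pts(s,mask):
    v,u=np.nonzero(mask&(s["depth"]>0)); z=s["depth"][v,u]
    K=s["camera_matrix"]; c=np.stack([(u-K[0,2])/K[0,0]*z,(v-K[1,2])/K[1,1]*z,z],1)
    return (c-s["t"])@s["R"],u,v
def ray(s,u,v,h):
    K=s["camera_matrix"]; d=s["R"].T@np.array([(u-K[0,2])/K[0,0],(v-K[1,2])/K[1,1],1]); o=-s["R"].T@s["t"]
    return o+d*(h-o[2])/d[2]
def proj(s,X):
    K=s["camera_matrix"]; c=np.atleast_2d(X)@s["R"].T+s["t"]; p=c@K.T; return p[:,:2]/p[:,2:]
def box(s,u0,v0,u1,v1):
    m=np.zeros(s["depth"].shape,bool); m[v0:v1,u0:u1]=1; return m
E
python3 - <<'E'
from h import *
for n,bs in dict(scene=dict(wide=(370,195,395,232),narrow=(195,250,225,280)),side=dict(wide=(250,218,272,250),narrow=(315,310,342,342))).items():
    s=load(f"pics/{n}0.npz"); hsv=cv2.cvtColor(s["image"],cv2.COLOR_RGB2HSV)
    g=s["depth"]; 
    for k,b in bs.items():
        m=box(s,*b)&(hsv[...,1]<40)&(hsv[...,2]>110)
        P,u,v=pts(s,m); print(n,k,len(P),P.min(0).round(3),P.max(0).round(3),np.median(P,0).round(3))
        t=P[P[:,2]>P[:,2].max()-0.006]; print('  top',len(t),t.mean(0).round(4))
    # bars & tubes
    lb=dict(thick=(385,225,462,285),thin=(228,295,320,330)) if n=="scene" else dict(thick=(300,155,350,230),thin=(375,205,425,265))
    for k,b in lb.items():
        P,u,v=pts(s,box(s,*b)); 
        for lo,hi,nm in((.196,.222,'lamp'),(.09,.11,'tubetop')):
            q=P[(P[:,2]>lo)&(P[:,2]<hi)]
            if len(q)<10: continue
            c=q.mean(0); w,V=np.linalg.eigh(np.cov((q-c)[:,:2].T)); d=V[:,1]
            print(n,k,nm,len(q),c.round(4),np.degrees(np.arctan2(d[1],d[0])).round(1), np.ptp((q-c)[:,:2]@d).round(3))
E
```

```text
scene wide 319 [ 0.391  0.187 -0.005] [0.476 0.256 0.082] [0.459 0.204 0.041]
  top 22 [0.4539 0.2085 0.0786]
scene narrow 271 [ 0.359 -0.26  -0.005] [ 0.439 -0.213  0.071] [ 0.427 -0.231  0.031]
  top 18 [ 0.4222 -0.2307  0.068 ]
scene thick lamp 794 [0.6826 0.1734 0.208 ] 94.3 0.155
scene thick tubetop 468 [0.6606 0.1833 0.0985] 82.3 0.136
scene thin lamp 1003 [ 0.6888 -0.167   0.2082] 82.1 0.152
scene thin tubetop 400 [ 0.6622 -0.1492  0.0968] 72.1 0.132
side wide 247 [ 0.428  0.184 -0.011] [0.531 0.339 0.076] [0.452 0.209 0.034]
  top 15 [0.4502 0.209  0.0729]
side narrow 282 [ 0.4   -0.247 -0.01 ] [ 0.469 -0.157  0.066] [ 0.416 -0.233  0.026]
  top 19 [ 0.4179 -0.2311  0.0628]
side thick lamp 243 [0.6761 0.1723 0.2031] 94.5 0.162
side thick tubetop 377 [0.6988 0.2352 0.0974] 57.7 0.391
side thin lamp 365 [ 0.6814 -0.1696  0.2039] 82.0 0.158
side thin tubetop 224 [ 0.7032 -0.1283  0.0971] -173.1 0.159
```

```bash
python3 - <<'E'
from h import *
for n,bs in dict(scene=dict(fa=(398,208,414,230),fb=(192,240,207,260),fc=(303,232,322,250),press=(470,20,610,180),tq=(228,268,245,292),pu1=(235,240,252,264),pu2=(197,284,217,306)),side=dict(fa=(258,219,275,238),fb=(303,328,322,352),fc=(285,263,300,283))).items():
    s=load(f"pics/{n}0.npz"); hsv=cv2.cvtColor(s["image"],cv2.COLOR_RGB2HSV)
    for k,b in bs.items():
        H,S=hsv[...,0],hsv[...,1]
        m=box(s,*b)
        m&= ((H<25)&(S>120)) if k[0]=='f' else ((H>40)&(H<85)&(S>90)&(hsv[...,2]<130)) if k=='press' else (((H<95)&(H>78)&(S>150)) if k=='tq' else (H>120)&(S>90))
        P,u,v=pts(s,m); P=P[P[:,2]>0.01]; print(n,k,len(P),np.percentile(P,2,0).round(3),np.percentile(P,98,0).round(3),P.mean(0).round(3))
E
```

```text
scene fa 139 [0.478 0.241 0.011] [0.502 0.268 0.049] [0.493 0.253 0.031]
scene fb 86 [ 0.36  -0.256  0.01 ] [ 0.386 -0.233  0.048] [ 0.375 -0.246  0.033]
scene fc 153 [0.444 0.    0.012] [0.468 0.03  0.049] [0.459 0.013 0.033]
scene press 10402 [0.347 0.548 0.02 ] [0.469 0.749 0.402] [0.423 0.651 0.233]Traceback (most recent call last):
  File "<stdin>", line 8, in <module>
    return _quantile_unchecked(
        a, q, axis, out, overwrite_input, method, keepdims, weights)
    return _ureduce(a,
                    func=_quantile_ureduce_func,
    ...<5 lines>...
                    overwrite_input=overwrite_input,
                    method=method)
    r = func(a, **kwargs)
    result = _quantile(arr,
                       quantiles=q,
    ...<2 lines>...
                       out=out,
                       weights=wgt)
    slices_having_nans = np.isnan(arr[-1, ...])
                                  ~~~^^^^^^^^^
IndexError: index -1 is out of bounds for axis 0 with size 0
```

```bash
python3 - <<'E'
from h import *
s=load("pics/scene0.npz")
for b in ((449,70,460,82),(470,45,485,60),(495,20,515,35)):
    P,u,v=pts(s,box(s,*b)); 
    P=P[P[:,2]>.03]; print(len(P),P.min(0).round(3) if len(P) else '',P.max(0).round(3) if len(P) else '', np.median(P,0).round(3) if len(P) else '')
s=load("pics/scene0.npz"); hsv=cv2.cvtColor(s["image"],cv2.COLOR_RGB2HSV)
for k,b,lo,hi in(('tq',(228,268,245,292),80,100),('p1',(233,238,252,266),120,160),('p2',(195,282,219,308),120,160)):
    P,u,v=pts(s,box(s,*b)&(hsv[...,1]>60)&(hsv[...,0]>=lo)&(hsv[...,0]<=hi)); P=P[P[:,2]>.015]
    t=P[P[:,2]>P[:,2].max()-.008]; print(k,len(P),t.mean(0).round(3))
E
```

```text
123 [0.246 0.482 0.214] [0.277 0.507 0.24 ] [0.265 0.492 0.23 ]
87 [0.251 0.527 0.268] [0.27  0.554 0.305] [0.263 0.538 0.289]
252 [0.261 0.572 0.338] [0.331 0.598 0.381] [0.298 0.578 0.368]
tq 197 [ 0.489 -0.192  0.066]
p1 129 [ 0.425 -0.153  0.066]
p2 164 [ 0.496 -0.267  0.066]
```

>>> play_rows:
  targets:
    - {"travel": [0, -40, 0], "rot": [0, 0, 0], "claw": 85}
    - {"travel": [0, -40, 0], "rot": [0, 0, 0], "claw": 85}
    - {"travel": [0, -40, 0], "rot": [0, 0, 0], "claw": 85}
    - {"travel": [0, -40, 0], "rot": [0, 0, 0], "claw": 85}
    - {"travel": [0, -40, 0], "rot": [0, 0, 0], "claw": 85}
    - {"travel": [0, -35, 0], "rot": [0, 0, 0], "claw": 85}
    - {"travel": [32, -22, 0], "rot": [0, 0, 0], "claw": 85}
    - {"travel": [32, -22, 0], "rot": [0, 0, -0.05], "claw": 85}
    - {"travel": [32, -22, 0], "rot": [0, 0, -0.12], "claw": 85}
    - {"travel": [32, -22, 0], "rot": [0, 0, -0.12], "claw": 85}
    - {"travel": [32, -22, 0], "rot": [0, 0, -0.12], "claw": 85}

```text
clock: 1.07
ee_pos: [0.324, 0.3086, 0.2316]
tool_rot: [[-0.79, 0.613, 0.0], [0.613, 0.79, 0.001], [0.0, 0.001, -1.0]]
ft_force: [0.7, 0.0, 0.2]
gripper_width: 0.0851
```

>>> play_rows:
  targets:
    - {"travel": [16, -12, 0], "rot": [0, 0, -0.12], "claw": 60}
    - {"travel": [16, -12, 0], "rot": [0, 0, -0.12], "claw": 60}
    - {"travel": [16, -12, 0], "rot": [0, 0, -0.12], "claw": 60}
    - {"travel": [16, -12, 0], "rot": [0, 0, -0.12], "claw": 60}
    - {"travel": [16, -12, 0], "rot": [0, 0, -0.12], "claw": 60}
    - {"travel": [16, -12, 0], "rot": [0, 0, -0.12], "claw": 60}
    - {"travel": [16, -12, 0], "rot": [0, 0, -0.12], "claw": 60}
    - {"travel": [16, -12, 0], "rot": [0, 0, -0.12], "claw": 60}
    - {"travel": [0, -6, 0], "rot": [0, 0, -0.12], "claw": 60}
    - {"travel": [0, 0, 0], "rot": [0, 0, -0.12], "claw": 60}
    - {"travel": [0, 0, 0], "rot": [0, 0, -0.12], "claw": 60}
    - {"travel": [0, 0, 0], "rot": [0, 0, -0.12], "claw": 60}
    - {"travel": [0, 0, 0], "rot": [0, 0, -0.12], "claw": 60}
    - {"travel": [0, 0, 0], "rot": [0, 0, 0], "claw": 60}
    - {"travel": [0, 0, 0], "rot": [0, 0, 0], "claw": 60}

```text
clock: 2.32
ee_pos: [0.4507, 0.2081, 0.2312]
tool_rot: [[0.597, 0.802, -0.0], [0.802, -0.597, -0.0], [-0.0, -0.0, -1.0]]
ft_force: [0.6, -0.2, -0.3]
gripper_width: 0.0602
```

```bash
cat > snap.py <<'E'
import sys
from workcell import get_state, snapshot
import cv2, numpy as np
n,o=sys.argv[1:3]
s=snapshot(n); np.savez(f"pics/{o}.npz",**s); cv2.imwrite(f"pics/{o}.png",s["image"][:,:,::-1])
st=get_state(); print(st["clock"],st["ee_pos"].round(4),st["tool_rot"].round(4).tolist(),st["ft_force"].round(2),st["qpos"].round(2),st["gripper_width"])
E
python3 snap.py wrist w1
```

```text
2.3667 [0.4507 0.2081 0.2312] [[0.5972, 0.8021, -0.0002], [0.8021, -0.5972, -0.0002], [-0.0002, -0.0, -1.0]] [-0.49  0.01  0.31] [-0.93  0.18  0.47  1.97 -0.1   1.01 -1.05] 0.05998737904589511
```

View pics/w1.png

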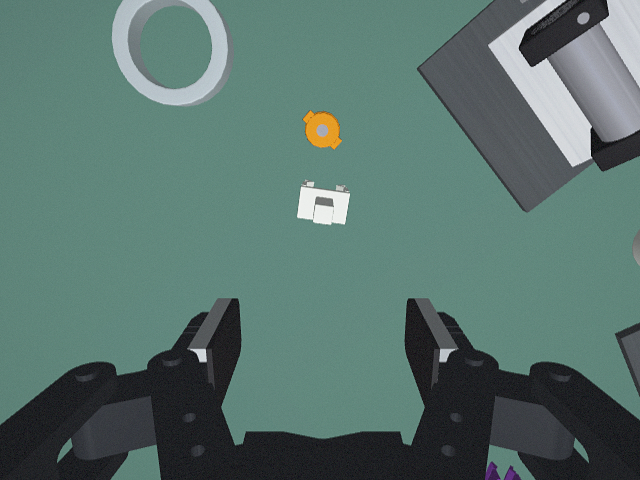

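The wrist view shows the wide clip at (323,205), with the gold fitting beyond it at (322,130). The clip is turned a few degrees relative to the jaws.

```bash
cat > clip.py <<'E'
from h import *
def clip(f,b,zo,hp,ht,thr=150):
    s=load(f); hsv=cv2.cvtColor(s["image"],cv2.COLOR_RGB2HSV)
    m=box(s,*b)&(hsv[...,1]<40)&(hsv[...,2]>thr)
    P,u,v=pts(s,m)
    for nm,h,tol in (("plate",zo+hp,.005),("boss",zo+ht,.005)):
        i=abs(P[:,2]-h)<tol
        if i.sum()<15: print(nm,i.sum(),np.percentile(P[:,2],[2,50,98])); continue
        K=np.array([ray(s,a,c,h)[:2] for a,c in zip(u[i],v[i])])
        r=cv2.minAreaRect((K*1000).astype(np.float32))
        print(nm,i.sum(),"z",P[i,2].mean().round(4),"mean",P[i].mean(0).round(4),"rect",np.round(r[0],1),np.round(r[1],1),round(r[2],1))
E
python3 - <<'E'
from clip import *
clip("pics/w1.npz",(285,165,365,240),.023,.022,.056)
E
```

```text
plate 1099 z 0.0438 mean [0.4548 0.2138 0.0438] rect [454.4 212.9] [26.3 39.6] 44.9
boss 347 z 0.0778 mean [0.454  0.2125 0.0778] rect [454.2 212.7] [13.5 13.8] 44.9
```

>>> play_rows:
  targets:
    - {"travel": [1.5, 2, -30], "rot": [0, 0, -0.07], "claw": 45}
    - {"travel": [1, 1.5, -30], "rot": [0, 0, -0.076], "claw": 45}
    - {"travel": [1, 1.2, -30], "rot": [0, 0, 0], "claw": 45}
    - {"travel": [0, 0, -10], "rot": [0, 0, 0], "claw": 45}
    - {"travel": [0, 0, 0], "rot": [0, 0, 0], "claw": 45}
    - {"travel": [0, 0, 0], "rot": [0, 0, 0], "claw": 45}

```text
clock: 2.87
ee_pos: [0.4548, 0.2127, 0.1318]
tool_rot: [[0.709, 0.705, 0.0], [0.705, -0.709, -0.0], [-0.0, 0.0, -1.0]]
ft_force: [0.4, -0.2, 0.1]
gripper_width: 0.045
```

```bash
python3 snap.py wrist w2; python3 - <<'E'
from clip import *
clip("pics/w2.npz",(250,150,400,330),.023,.022,.056)
E
```

```text
2.9167 [0.4554 0.213  0.1326] [[0.7093, 0.7049, 0.0018], [0.7049, -0.7093, 0.0011], [0.0021, 0.0005, -1.0]] [-0.33 -0.08  0.61] [-0.9   0.33  0.46  2.06 -0.2   0.79 -1.11] 0.04476836774161241
plate 2109 z 0.044 mean [0.4562 0.2151 0.044 ] rect [469.6 228. ] [68.1 39.4] 44.8
boss 716 z 0.0777 mean [0.4541 0.2124 0.0777] rect [454.5 212.8] [13.7 13.5] 45.3
```

View pics/w2.png

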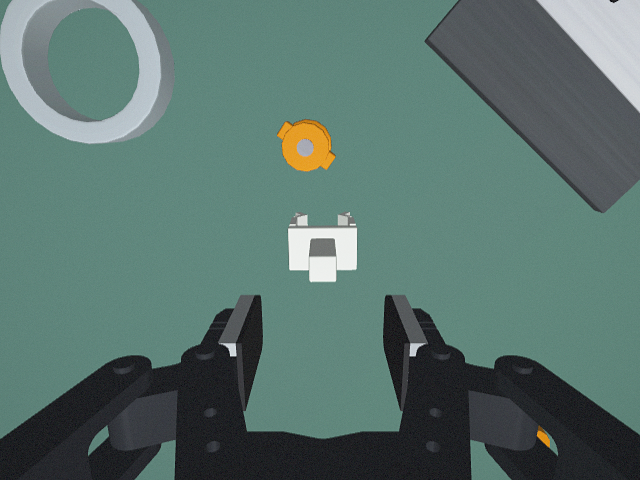

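>>> play_rows:
  force: 80
  targets:
    - {"travel": [-0.5, -0.2, -30], "rot": [0, 0, 0], "claw": 35}
    - {"travel": [0, 0, -30], "rot": [0, 0, 0], "claw": 35}
    - {"travel": [0, 0, -16], "rot": [0, 0, 0], "claw": 35}
    - {"travel": [0, 0, -5.5], "rot": [0, 0, 0], "claw": 35}
    - {"travel": [0, 0, 0], "rot": [0, 0, 0], "claw": 35}
    - {"travel": [0, 0, 0], "rot": [0, 0, 0], "claw": 5}
    - {"travel": [0, 0, 0], "rot": [0, 0, 0], "claw": 5}
    - {"travel": [0, 0, 0], "rot": [0, 0, 0], "claw": 5}
    - {"travel": [0, 0, 0], "rot": [0, 0, 0], "claw": 5}
    - {"travel": [0, 0, 0], "rot": [0, 0, 0], "claw": 5}
    - {"travel": [0, 0, 0], "rot": [0, 0, 0], "claw": 5}
    - {"travel": [0, 0, 0], "rot": [0, 0, 0], "claw": 5}

```text
clock: 3.92
ee_pos: [0.4555, 0.2133, 0.0516]
tool_rot: [[0.71, 0.705, 0.003], [0.705, -0.71, 0.002], [0.004, 0.001, -1.0]]
ft_force: [0.6, 0.1, 6.7]
gripper_width: 0.0124
```

>>> play_rows:
  targets:
    - {"travel": [0, 0, 15], "rot": [0, 0, 0], "claw": 5}
    - {"travel": [0, 0, 30], "rot": [0, 0, 0], "claw": 5}
    - {"travel": [0, 0, 40], "rot": [0, 0, 0.1], "claw": 5}
    - {"travel": [10, -5, 40], "rot": [0, 0, 0.1], "claw": 5}
    - {"travel": [10, -5, 40], "rot": [0, 0, 0.1], "claw": 5}
    - {"travel": [10, -5, 20], "rot": [0, 0, 0.1], "claw": 5}
    - {"travel": [10, -5, 0], "rot": [0, 0, 0.1], "claw": 5}
    - {"travel": [10, -5, 0], "rot": [0, 0, 0.1], "claw": 5}
    - {"travel": [10, -5, 0], "rot": [0, 0, 0.1], "claw": 5}
    - {"travel": [10, -5, 0], "rot": [0, 0, 0.1], "claw": 5}
    - {"travel": [10, -5, 0], "rot": [0, 0, 0.06], "claw": 5}
    - {"travel": [0, 0, 0], "rot": [0, 0, 0], "claw": 5}
    - {"travel": [0, 0, 0], "rot": [0, 0, 0], "claw": 5}

```text
clock: 5.0
ee_pos: [0.5338, 0.1721, 0.235]
tool_rot: [[-0.068, 0.998, -0.0], [0.998, 0.068, 0.0], [0.0, -0.0, -1.0]]
ft_force: [0.8, 0.7, -0.5]
gripper_width: 0.012
```

```bash
python3 snap.py wrist w3
```

```text
5.05 [0.5333 0.1727 0.2349] [[-0.0693, 0.9976, -0.0005], [0.9976, 0.0693, 0.0003], [0.0004, -0.0004, -1.0]] [-0.51  0.49 -0.4 ] [-0.69  0.29  0.37  1.82 -0.12  1.06 -0.2 ] 0.01266112719275258
```

View pics/w3.png

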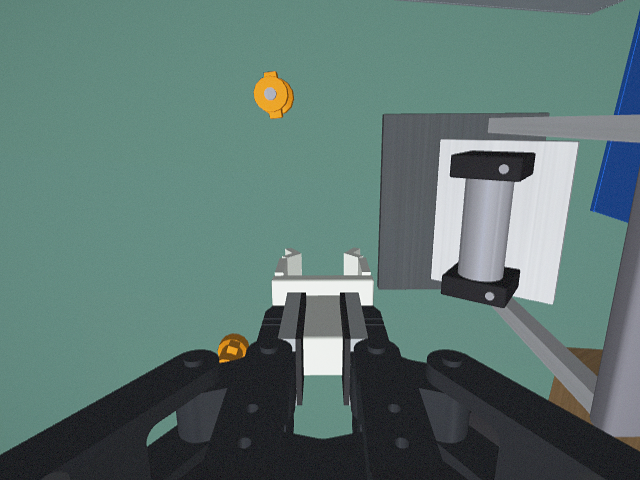

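The wrist view shows the clip square in the jaws, with its plate at (322,290). The thick tube runs from (490,180) to (480,280) between the black blocks, and the lamp is to its right.

```bash
cat > nest.py <<'E'
from h import *
from scipy.optimize import least_squares
def nest(f,tb,bb,r,az0,verbose=True):
    s=load(f); hsv=cv2.cvtColor(s["image"],cv2.COLOR_RGB2HSV)
    P,u,v=pts(s,box(s,*tb)); P=P[(P[:,2]>.06)&(P[:,2]<.12)]
    c0=P.mean(0)
    def res(q,Q=P):
        d=np.array([np.cos(q[2]),np.sin(q[2]),0]); e=np.array([-d[1],d[0],0]) # e across
        w=Q-c0; a=w@e-q[0]; b=w[:,2]-q[1]; return np.hypot(a,b)-r
    o=least_squares(res,[0,-r,np.radians(az0)],loss="soft_l1",f_scale=.001)
    q=o.x; d=np.array([np.cos(q[2]),np.sin(q[2]),0]); e=np.array([-d[1],d[0],0])
    A=c0+e*q[0]; A[2]=c0[2]+q[1]
    if e[0]<0: pass
    # fixed height fit
    o2=least_squares(lambda p:res([p[0],.085-c0[2],p[1]]),[q[0],q[2]],loss="soft_l1",f_scale=.001)
    print("free axis pt",A.round(4),"az",np.degrees(q[2]).round(2),"rms",np.std(o.fun).round(4),"| z=85:",(c0+e*o2.x[0])[:2].round(4),np.degrees(o2.x[1]).round(2))
    # blocks
    P,u,v=pts(s,box(s,*bb)&(hsv[...,2]<70))
    back=-e if e[0]<0 else e   # horizontal back (away from robot)
    n=-back*np.sin(np.radians(35))+np.array([0,0,1])*np.cos(np.radians(35))
    x=back*np.cos(np.radians(35))+np.array([0,0,1])*np.sin(np.radians(35))
    w=P-A; t=w@d; h=w@n; xx=w@x
    k=(h>r-.006)&(h<r+.009)&(abs(xx)<.03)
    t=t[k]; m=np.median(t); lo=t[t<(t.min()+t.max())/2]; hi=t[t>=(t.min()+t.max())/2]
    f=lambda a:np.percentile(a,[1,99]).round(4)
    print("blocks",len(lo),f(lo),len(hi),f(hi))
    tm=(np.percentile(lo,1)+np.percentile(hi,99))/2; ti=(np.percentile(lo,99)+np.percentile(hi,1))/2
    print("mid outer",(A+d*tm).round(4),"mid inner",(A+d*ti).round(4)); return s,A,d,n,x
E
python3 - <<'E'
from nest import *
s,A,d,n,x=nest("pics/w3.npz",(466,188,512,268),(435,145,540,312),.016,94.4)
print(n.round(4),x.round(4))
hsv=cv2.cvtColor(s["image"],cv2.COLOR_RGB2HSV)
P,u,v=pts(s,box(s,268,245,378,380)&(hsv[...,1]<40)&(hsv[...,2]>150)&(s["depth"]<.35))
print(np.percentile(P,[2,50,98],axis=0).round(4))
for lo,hi in((.2,.25),(.25,.27),(.27,.3)):
    q=P[(P[:,2]>lo)&(P[:,2]<hi)]; print(lo,len(q)); 
    if len(q): print(np.percentile(q,[2,98],axis=0).round(4))
print(np.histogram(P[:,2],bins=np.arange(.16,.3,.005)))
E
```

```text
free axis pt [0.651  0.1789 0.0852] az 95.82 rms 0.0037 | z=85: [0.6509 0.1789] 95.83
blocks 1449 [-0.0528 -0.0368] 1722 [0.035  0.0508]
mid outer [0.6511 0.1779 0.0852] mid inner [0.6511 0.178  0.0852]
[-0.5706 -0.0582  0.8192] [0.8149 0.0831 0.5736]
[[0.5147 0.1649 0.193 ]
 [0.5339 0.1777 0.2274]
 [0.5519 0.1843 0.2723]]
0.2 1917
[[0.5142 0.1731 0.2158]
 [0.5526 0.1844 0.2395]]
0.25 1473
[[0.5279 0.1643 0.2598]
 [0.5398 0.1774 0.2621]]
0.27 123
[[0.5227 0.1795 0.2716]
 [0.5434 0.1845 0.2744]]
(array([   0,    0,    0,    0,    1,   37,  221,  358,   17,   12,    8,
         57,   37, 1733,    0,   20,   31,    2,    0,   62, 1411,    0,
        120,    3,    0,    0,    0]), array([0.16 , 0.165, 0.17 , 0.175, 0.18 , 0.185, 0.19 , 0.195, 0.2  ,
       0.205, 0.21 , 0.215, 0.22 , 0.225, 0.23 , 0.235, 0.24 , 0.245,
       0.25 , 0.255, 0.26 , 0.265, 0.27 , 0.275, 0.28 , 0.285, 0.29 ,
       0.295]))
```

```bash
cat > tube.py <<'E'
from h import *
from scipy.optimize import least_squares
def tube(f,tb,r,az0,keep=.0025):
    s=load(f); P,u,v=pts(s,box(s,*tb)); P=P[(P[:,2]>.07)&(P[:,2]<.115)]; c0=P.mean(0)
    q=np.array([0,.085-c0[2],np.radians(az0)])
    def res(q,Q):
        e=np.array([-np.sin(q[2]),np.cos(q[2]),0]); w=Q-c0
        return np.hypot(w@e-q[0],w[:,2]-q[1])-r
    for i in range(8):
        k=abs(res(q,P))<(.02,.01,.006)[i] if i<3 else abs(res(q,P))<keep
        q=least_squares(res,q,args=(P[k],),loss="soft_l1",f_scale=.0007).x
    e=np.array([-np.sin(q[2]),np.cos(q[2]),0]); A=c0+e*q[0]; A[2]=c0[2]+q[1]
    print("axis",A.round(4),"az",np.degrees(q[2]).round(2),"n",k.sum(),len(P),"rms",np.std(res(q,P[k])).round(5))
E
python3 - <<'E'
from tube import *
tube("pics/w3.npz",(466,188,512,268),.016,94.4)
tube("pics/w3.npz",(474,195,500,255),.016,94.4)
s=load("pics/w3.npz"); hsv=cv2.cvtColor(s["image"],cv2.COLOR_RGB2HSV)
# block centroids by symmetric mask (top faces) at known plane
P,u,v=pts(s,box(s,435,145,540,312)&(hsv[...,2]<70)); 
n=np.array([-.572,-.05,.819]); w=P-[.651,.178,.085]; k=abs(w@n-.018)<.004
for sg in(1,-1):
    q=P[k&(sg*w[:,1]>0)]; r=cv2.minAreaRect((q[:,:2]*1000).astype(np.float32)); print(len(q),q.mean(0).round(4),np.round(r[0],1),np.round(r[1],1),round(r[2],1))
# plate face edges
P,u,v=pts(s,box(s,425,135,585,310)&(hsv[...,1]<25)&(hsv[...,2]>200)); w=P-[.651,.178,.085]; k=abs(w@n+.029)<.004; q=P[k]
r=cv2.minAreaRect((q[:,:2]*1000).astype(np.float32)); print("plate",len(q),np.round(r[0],1),np.round(r[1],1),round(r[2],1))
E
```

```text
axis [0.6506 0.1798 0.0852] az 94.2 n 3409 3480 rms 0.00061
axis [0.6503 0.1821 0.0852] az 94.03 n 1549 1550 rms 0.00067
1676 [0.6382 0.2208 0.1006] [638.6 220.5] [39.5 16.1] 4.4
1368 [0.6446 0.1337 0.1004] [645.1 133.1] [39.9 16.3] 4.4
plate 11459 [667.7 178.2] [ 79.5 119.3] 4.2
```

>>> play_rows:
  targets:
    - {"travel": [10, 0.5, 0], "rot": [0.0076, -0.1015, 0.006], "claw": 5}
    - {"travel": [10, 0.5, 0], "rot": [0.0076, -0.1015, 0], "claw": 5}
    - {"travel": [10, 0.5, 0], "rot": [0.0076, -0.1015, 0], "claw": 5}
    - {"travel": [10, 0.5, -10], "rot": [0.0076, -0.1015, 0], "claw": 5}
    - {"travel": [10, 0.5, -20], "rot": [0.0076, -0.1015, 0], "claw": 5}
    - {"travel": [10, 0.3, -20], "rot": [0.0076, -0.1015, 0], "claw": 5}
    - {"travel": [6.7, 0, -20], "rot": [0, 0, 0], "claw": 5}
    - {"travel": [0, 0, -7], "rot": [0, 0, 0], "claw": 5}
    - {"travel": [0, 0, 0], "rot": [0, 0, 0], "claw": 5}
    - {"travel": [0, 0, 0], "rot": [0, 0, 0], "claw": 5}

```text
clock: 5.88
ee_pos: [0.597, 0.1706, 0.1704]
tool_rot: [[-0.065, 0.847, 0.527], [0.998, 0.063, 0.022], [-0.014, 0.528, -0.849]]
ft_force: [-0.1, -0.0, -0.0]
gripper_width: 0.0126
```

```bash
python3 snap.py wrist w4;python3 snap.py side s4; python3 - <<'E'
import cv2
im=cv2.imread("pics/s4.png")[120:270,250:450]; cv2.imwrite("pics/s4c.png",cv2.resize(im,None,fx=4,fy=4,interpolation=cv2.INTER_CUBIC))
E
```

```text
5.9333 [0.5974 0.1707 0.1711] [[-0.0652, 0.8465, 0.5284], [0.9978, 0.0626, 0.0229], [-0.0137, 0.5287, -0.8487]] [-0.23  0.2  -1.15] [-0.8   0.28  0.42  2.15  0.39  0.24 -0.71] 0.012647451237920763
5.9833 [0.5977 0.1706 0.1714] [[-0.0651, 0.8462, 0.5289], [0.9978, 0.0623, 0.0231], [-0.0134, 0.5292, -0.8484]] [-0.25 -0.58 -0.92] [-0.8   0.28  0.42  2.15  0.39  0.24 -0.71] 0.012289247253253846
```

View pics/w4.png

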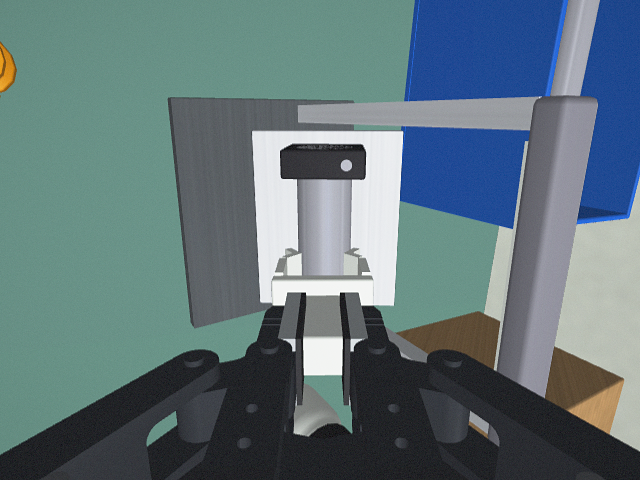

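View pics/s4c.png

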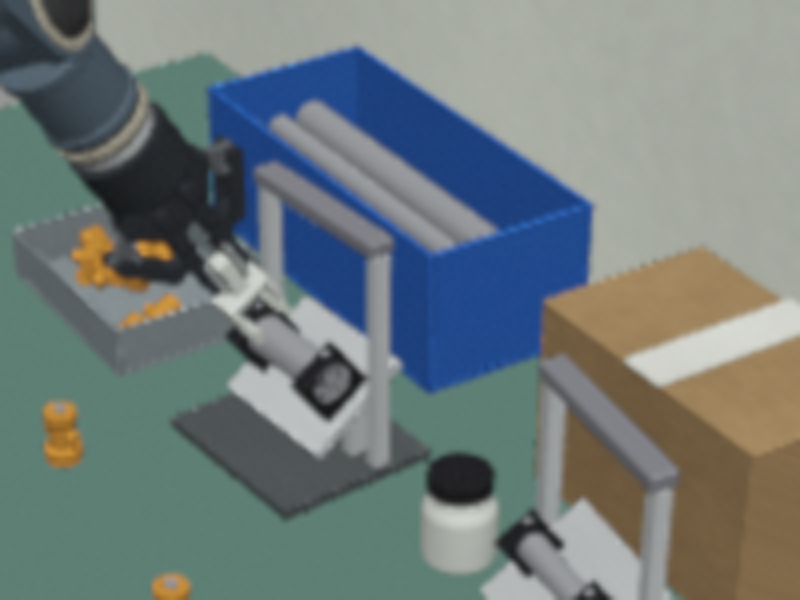

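>>> play_rows:
  targets:
    - {"travel": [0, 0, 0], "rot": [0.004, -0.03, 0.012], "claw": 5}
    - {"travel": [0, 0, 0], "rot": [0, -0.02, 0], "claw": 5}
    - {"travel": [0, 0, 0], "rot": [0, 0, 0], "claw": 5}

```text
clock: 6.23
ee_pos: [0.597, 0.1699, 0.1709]
tool_rot: [[-0.074, 0.822, 0.565], [0.997, 0.07, 0.03], [-0.015, 0.565, -0.825]]
ft_force: [-0.7, -0.4, -1.4]
gripper_width: 0.0124
```

```bash
python3 -c "
from workcell import get_state as g
s=g();print(s['qpos'].round(3),s['ee_pos'].round(4))"
```

```text
[-0.695  0.263  0.281  2.172  0.759  0.212 -1.071] [0.597  0.1699 0.1709]
```

```bash
cat > kin.py <<'E'
import numpy as np, itertools
from scipy.optimize import least_squares
from scipy.spatial.transform import Rotation as R
D=[([-1.35590842,.46927443,-.04860886,1.53338555,.02409366,1.14098534,-.08228158],[.16280,.65463,.23050],[[-.970443,.241329,-.00032],[.241329,.970442,-.00143],[0,-.00147,-1]]),
([-.93,.18,.47,1.97,-.1,1.01,-1.05],[.4507,.2081,.2312],[[.5972,.8021,0],[.8021,-.5972,0],[0,0,-1]]),
([-.9,.33,.46,2.06,-.2,.79,-1.11],[.4554,.213,.1326],[[.7093,.7049,.0018],[.7049,-.7093,.0011],[.0021,.0005,-1]]),
([-.69,.29,.37,1.82,-.12,1.06,-.2],[.5333,.1727,.2349],[[-.0693,.9976,0],[.9976,.0693,0],[0,0,-1]]),
([-.695,.263,.281,2.172,.759,.212,-1.071],[.597,.1699,.1709],[[-.074,.822,.565],[.997,.07,.03],[-.015,.565,-.825]])]
def fk(q,p,sg,o1,o7):
    h,a,b,c,e1=p
    r=R.from_euler('Z',sg[0]*q[0]+o1)*R.from_euler('Y',q[1]); x=np.array([0,0,h])
    x=x+r.apply([e1,0,a]) ; r=r*R.from_euler('ZY',[sg[1]*q[2],q[3]])
    x=x+r.apply([-e1,0,b]); r=r*R.from_euler('ZY',[sg[2]*q[4],q[5]])
    x=x+r.apply([0,0,c]); r=r*R.from_euler('Z',sg[3]*q[6]+o7); return x,r.as_matrix()
if __name__=="__main__":
    best=[]
    for sg in itertools.product([1,-1],repeat=4):
        for o1 in(0,np.pi):
            for o7 in(0,np.pi/2,np.pi,-np.pi/2):
                e=sum(np.abs(fk(q,[.3,.4,.4,.2,0],sg,o1,o7)[1]-np.array(M)).sum() for q,x,M in D); best.append((e,sg,o1,o7))
    best.sort(key=lambda t:t[0]); print(best[:3])
    _,sg,o1,o7=best[0]
    o=least_squares(lambda p:np.concatenate([fk(q,p,sg,o1,o7)[0]-x for q,x,M in D]),[.3,.4,.4,.2,0]); print(o.x.round(4),o.fun.round(4))
E
python3 kin.py
```

```text
[(np.float64(0.06132502503919572), (-1, -1, -1, -1), 0, 1.5707963267948966), (np.float64(2.4229857050989154), (-1, -1, -1, -1), 3.141592653589793, -1.5707963267948966), (np.float64(7.821812999219091), (1, -1, -1, -1), 0, 0)]
[ 0.4219  0.5043  0.5606  0.3681 -0.0418] [-0.0442  0.0169  0.0196 -0.0043  0.0125 -0.0059 -0.0214 -0.008  -0.0104
 -0.0048  0.0151  0.0006  0.0009  0.0078 -0.0039]
```

```bash
cat > go.py <<'E'
import sys,numpy as np
from workcell import get_state
from scipy.spatial.transform import Rotation as R
def tgt(mid,az,lift,offx=0.0,tilt=35,offn=0):
    a=np.radians(az); d=np.array([np.cos(a),np.sin(a),0]); back=np.array([np.sin(a),-np.cos(a),0])
    if back[0]<0: back=-back
    t=np.radians(tilt); z=np.array([0,0,1.])
    n=-back*np.sin(t)+z*np.cos(t); x=back*np.cos(t)+z*np.sin(t)
    M=np.stack([d,x,-n],1)   # tool x=d (tube), y=x slope
    if np.linalg.det(M)<0: M[:,0]*=-1
    return np.array(mid)+lift*n+offx*d, M
def show(p,M):
    s=get_state(); T=s["tool_rot"]
    c=[R.from_matrix(M@R.from_euler('z',k*np.pi).as_matrix()@T.T).as_rotvec() for k in(0,1)]
    c=min(c,key=np.linalg.norm)
    d=(p-s["ee_pos"])*1000
    print("t",round(s["clock"],2),"travel mm",d.round(1),"rot",c.round(4),"in tgt frame mm",(M.T@d).round(1),"q",s["qpos"].round(3),"F",s["ft_force"].round(1),"w",round(s["gripper_width"],4))
E
cat > gthick.py <<'E'
from go import *
show(*tgt([.6507,.1778,.085],94.3,.0286+float(sys.argv[1])/1000,.0013))
E
python3 gthick.py 60
```

```text
t 6.23 travel mm [  3.    5.4 -13.3] rot [ 0.0158 -0.0087  0.0006] in tgt frame mm [ 5.1 -4.9 12.8] q [-0.695  0.263  0.281  2.172  0.759  0.212 -1.071] F [-0.7 -0.4 -1.4] w 0.0124
```

>>> play_rows:
  targets:
    - {"travel": [1, 2, -4], "rot": [0.006, -0.004, 0], "claw": 5}
    - {"travel": [1, 2, -5], "rot": [0.006, -0.004, 0], "claw": 5}
    - {"travel": [1, 1.4, -4.3], "rot": [0.004, 0, 0], "claw": 5}
    - {"travel": [0, 0, 0], "rot": [0, 0, 0], "claw": 5}
    - {"travel": [0, 0, 0], "rot": [0, 0, 0], "claw": 5}

```text
clock: 6.65
ee_pos: [0.6007, 0.1747, 0.1573]
tool_rot: [[-0.072, 0.818, 0.571], [0.997, 0.059, 0.041], [-0.0, 0.572, -0.82]]
ft_force: [-0.1, -0.9, -1.3]
gripper_width: 0.0125
```

```bash
python3 gthick.py 60;  python3 snap.py wrist w5; python3 - <<'E'
from tube import *
tube("pics/w5.npz",(300,190,352,245),.016,94.3)
s=load("pics/w5.npz"); hsv=cv2.cvtColor(s["image"],cv2.COLOR_RGB2HSV)
P,u,v=pts(s,box(s,268,240,378,380)&(hsv[...,1]<40)&(hsv[...,2]>150)&(s["depth"]<.30))
n=np.array([-.572,-.043,.819]);d=np.array([-.075,.997,0]);x=np.cross(d,n)
if x[0]<0:x=-x
w=P-[.6507,.1778,.085]; h=w@n
hist=np.histogram(h,bins=np.arange(.03,.15,.004)); print(hist[0],hist[1].round(3))
for lo,hi in((.076,.088),(.11,.122)):
    k=(h>lo)&(h<hi); print(k.sum(),np.median(h[k]).round(4),np.percentile((w@x)[k],[2,98]).round(4),np.percentile((w@d)[k],[2,98]).round(4))
P,u,v=pts(s,box(s,240,120,420,310)&(hsv[...,2]<70)); w=P-[.6507,.1778,.085]; k=(abs(w@n-.018)<.004)&(w@d>.02)
print("far block d",np.percentile((w@d)[k],[2,98]).round(4),"x",np.percentile((w@x)[k],[2,98]).round(4))
E
```

```text
t 6.65 travel mm [-0.7  0.6  0.3] rot [ 0.0002 -0.0016  0.0027] in tgt frame mm [ 0.6 -0.4 -0.6] q [-0.546  0.288  0.106  2.171  1.034  0.215 -1.35 ] F [-0.1 -0.9 -1.3] w 0.0125
6.7 [0.6007 0.1748 0.1574] [[-0.0724, 0.8178, 0.571], [0.9974, 0.0594, 0.0414], [-0.0, 0.5725, -0.8199]] [ 1.45 -0.22  0.32] [-0.55  0.29  0.11  2.17  1.03  0.21 -1.35] 0.012109879236432645
axis [0.6491 0.1991 0.0853] az 94.71 n 2671 2847 rms 0.00059
[   0   12   40   60  353  192   17   16    4   12   54   73 1773    1
    0   35   30    3    0    0  954  582    0  110   20    2    0    0
    0] [0.03  0.034 0.038 0.042 0.046 0.05  0.054 0.058 0.062 0.066 0.07  0.074
 0.078 0.082 0.086 0.09  0.094 0.098 0.102 0.106 0.11  0.114 0.118 0.122
 0.126 0.13  0.134 0.138 0.142 0.146]
1792 0.0797 [-0.0188  0.0199] [0.002  0.0119]
1536 0.1138 [-0.0053  0.0067] [-0.0072  0.0061]
far block d [0.0361 0.0513] x [-0.0215  0.0219]
```

View pics/w5.png

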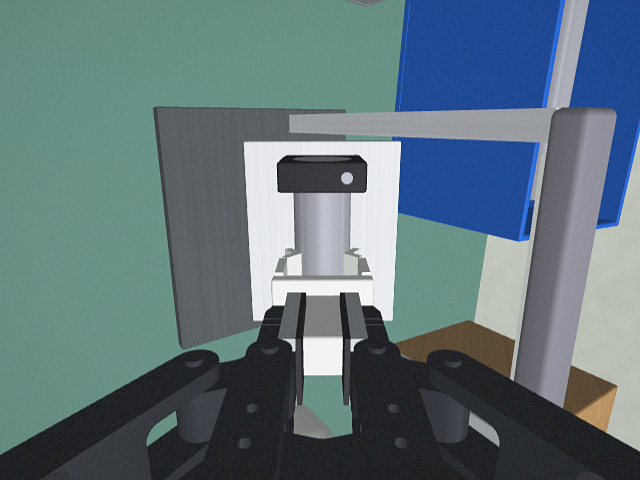

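>>> play_rows:
  targets:
    - {"travel": [5.4, 1.0, -8], "rot": [0, -0.0016, 0.0025], "claw": 5}
    - {"travel": [5.4, 0.4, -8.2], "rot": [0, 0, 0], "claw": 5}
    - {"travel": [5.7, 0.4, -8.2], "rot": [0, 0, 0], "claw": 5}
    - {"travel": [0, 0, 0], "rot": [0, 0, 0], "claw": 5}
    - {"travel": [0, 0, 0], "rot": [0, 0, 0], "claw": 5}

```text
clock: 7.12
ee_pos: [0.6171, 0.1769, 0.1327]
tool_rot: [[-0.075, 0.817, 0.572], [0.997, 0.062, 0.043], [-0.001, 0.574, -0.819]]
ft_force: [-0.1, -0.3, -0.9]
gripper_width: 0.0123
```

```bash
python3 gthick.py 30
```

```text
t 7.12 travel mm [-0.  -0.3  0.3] rot [ 0.0006  0.     -0.0005] in tgt frame mm [-0.3  0.1 -0.2] q [-4.430e-01  3.520e-01 -1.000e-03  2.151e+00  1.294e+00  2.170e-01
 -1.593e+00] F [-0.1 -0.3 -0.9] w 0.0123
```

>>> play_rows:
  targets:
    - {"travel": [2.9, 0.1, -4.1], "rot": [0, 0, 0], "claw": 5}
    - {"travel": [2.9, 0.2, -4.1], "rot": [0, 0, 0], "claw": 5}
    - {"travel": [0, 0, 0], "rot": [0, 0, 0], "claw": 5}

```text
clock: 7.37
ee_pos: [0.6225, 0.1779, 0.125]
tool_rot: [[-0.077, 0.816, 0.572], [0.997, 0.063, 0.044], [0.0, 0.574, -0.819]]
ft_force: [-0.2, -0.2, 0.3]
gripper_width: 0.0125
```

```bash
python3 gthick.py 20
```

```text
t 7.37 travel mm [ 0.3 -0.9 -0.2] rot [-0.0002  0.0007 -0.0018] in tgt frame mm [-0.9  0.1  0.4] q [-0.424  0.372 -0.019  2.144  1.366  0.217 -1.661] F [-0.2 -0.2  0.3] w 0.0125
```

>>> play_rows:
  targets:
    - {"travel": [2.2, -0.3, -3.1], "rot": [0, 0, -0.0015], "claw": 5}
    - {"travel": [2.0, -0.2, -2.8], "rot": [0, 0, 0], "claw": 5}
    - {"travel": [1.7, 0, -2.4], "rot": [0, 0, 0], "claw": 5}
    - {"travel": [0, 0, 0], "rot": [0, 0, 0], "claw": 5}

```text
clock: 7.7
ee_pos: [0.6286, 0.1772, 0.1159]
tool_rot: [[-0.075, 0.817, 0.572], [0.997, 0.062, 0.043], [-0.0, 0.573, -0.819]]
ft_force: [2.5, 1.1, -2.0]
gripper_width: 0.0126
```

```bash
python3 gthick.py 10
```

```text
t 7.7 travel mm [-0.   0.3  0.7] rot [ 0.0001 -0.0002 -0.0001] in tgt frame mm [ 0.3  0.4 -0.6] q [-0.408  0.395 -0.031  2.136  1.437  0.217 -1.728] F [ 2.5  1.1 -2. ] w 0.0126
```

>>> play_rows:
  targets:
    - {"travel": [2.0, 0.3, -2.6], "rot": [0, 0, 0], "claw": 5}
    - {"travel": [1.7, 0.2, -2.4], "rot": [0, 0, 0], "claw": 5}
    - {"travel": [0, 0, 0], "rot": [0, 0, 0], "claw": 5}

```text
clock: 7.95
ee_pos: [0.6324, 0.1769, 0.1101]
tool_rot: [[-0.074, 0.817, 0.571], [0.997, 0.061, 0.042], [-0.001, 0.573, -0.82]]
ft_force: [5.5, 0.8, -6.3]
gripper_width: 0.0126
```

```bash
python3 gthick.py 0
```

```text
t 7.95 travel mm [ 1.8  0.9 -1.7] rot [ 0.0011 -0.001   0.0009] in tgt frame mm [0.8 0.6 2.5] q [-0.401  0.41  -0.037  2.131  1.477  0.217 -1.766] F [ 5.5  0.8 -6.3] w 0.0126
```

>>> play_rows:
  targets:
    - {"travel": [0.9, 0.3, -0.8], "rot": [0, 0, 0], "claw": 5}
    - {"travel": [0.9, 0.2, -0.9], "rot": [0, 0, 0], "claw": 5}
    - {"travel": [0, 0, 0], "rot": [0, 0, 0], "claw": 5}

```text
clock: 8.2
ee_pos: [0.6332, 0.1771, 0.1096]
tool_rot: [[-0.073, 0.817, 0.572], [0.997, 0.061, 0.041], [-0.001, 0.573, -0.819]]
ft_force: [-6.6, -1.2, 7.1]
gripper_width: 0.0124
```

```bash
python3 gthick.py 0
```

```text
t 8.2 travel mm [ 1.1  0.8 -1.1] rot [ 0.0012 -0.0001  0.0015] in tgt frame mm [0.7 0.3 1.6] q [-0.399  0.412 -0.038  2.13   1.486  0.219 -1.775] F [-6.6 -1.2  7.1] w 0.0124
```

>>> play_rows:
  targets:
    - {"travel": [0.5, 0.1, -0.7], "rot": [0, 0, 0], "claw": 5}
    - {"travel": [0, 0, 0], "rot": [0, 0, 0], "claw": 5}

```text
clock: 8.37
ee_pos: [0.6332, 0.1771, 0.1095]
tool_rot: [[-0.073, 0.817, 0.572], [0.997, 0.061, 0.041], [-0.001, 0.574, -0.819]]
ft_force: [-12.8, -3.0, 14.3]
gripper_width: 0.0126
```

```bash
python3 gthick.py 0; python3 snap.py wrist w6; python3 - <<'E'
from h import *
s=load("pics/w6.npz"); hsv=cv2.cvtColor(s["image"],cv2.COLOR_RGB2HSV)
n=np.array([-.572,-.043,.819]);d=np.array([-.075,.997,0]);x=np.array([.817,.061,.574]); o=[.6507,.1778,.085]
P,u,v=pts(s,box(s,268,240,378,380)&(hsv[...,1]<40)&(hsv[...,2]>150)); w=P-o; h=w@n
for a,b in((.017,.026),(.05,.06)):
    k=(h>a)&(h<b)&(abs(w@x)<.03)&(abs(w@d)<.02); print(k.sum(),np.median(h[k]).round(4),np.percentile((w@x)[k],[2,98]).round(4),np.percentile((w@d)[k],[2,98]).round(4))
P,u,v=pts(s,box(s,240,120,420,310)&(hsv[...,2]<70)); w=P-o; k=(abs(w@n-.018)<.004)&(w@d>.02)
print("far block d",np.percentile((w@d)[k],[2,98]).round(4),"h",np.median((w@n)[k]).round(4))
E
```

```text
t 8.37 travel mm [ 1.   0.8 -1.1] rot [0.0011 0.0005 0.0016] in tgt frame mm [0.7 0.3 1.5] q [-0.399  0.412 -0.039  2.13   1.491  0.219 -1.78 ] F [-12.8  -3.   14.3] w 0.0126
8.4167 [0.6332 0.1771 0.1095] [[-0.0735, 0.8167, 0.5724], [0.9973, 0.0608, 0.0413], [-0.001, 0.5739, -0.8189]] [-12.61  -3.65  13.4 ] [-0.4   0.41 -0.04  2.13  1.49  0.22 -1.78] 0.012327503419523399
1817 0.0219 [-0.0195  0.0192] [0.002 0.012]
1527 0.056 [-0.006   0.0059] [-0.0072  0.006 ]
far block d [0.0362 0.0513] h 0.0181
```

View pics/w6.png

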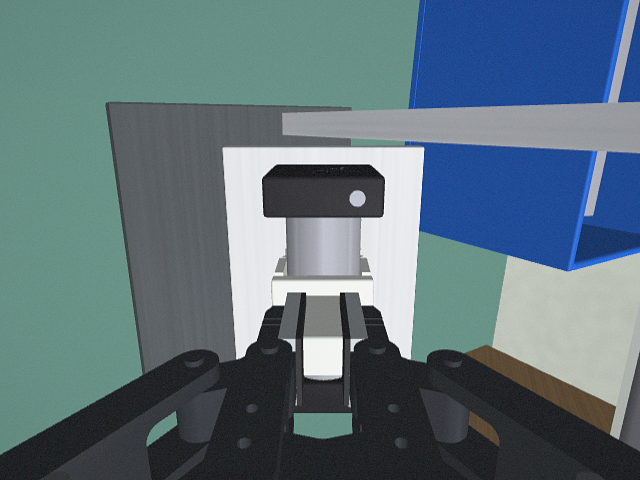

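The clip is home: the plate top reads 21.9 mm above the axis and the boss top 56.0 mm. It sits about 0.8 mm toward -y, so I'll relieve the push, nudge it along the tube and release.

>>> play_rows:
  targets:
    - {"travel": [-0.6, 0.6, 0.8], "rot": [0, 0, 0], "claw": 5}
    - {"travel": [0, 0.6, 0], "rot": [0, 0, 0], "claw": 5}
    - {"travel": [0, 0, 0], "rot": [0, 0, 0], "claw": 5}

```text
clock: 8.67
ee_pos: [0.6332, 0.1772, 0.1096]
tool_rot: [[-0.072, 0.817, 0.572], [0.997, 0.06, 0.039], [-0.002, 0.573, -0.819]]
ft_force: [-9.6, -4.7, 10.3]
gripper_width: 0.0121
```

```bash
python3 gthick.py 0
```

```text
t 8.67 travel mm [ 1.1  0.7 -1.1] rot [ 0.0025 -0.      0.0033] in tgt frame mm [0.6 0.3 1.6] q [-0.4    0.412 -0.039  2.129  1.482  0.222 -1.773] F [-9.6 -4.7 10.3] w 0.0121
```

>>> play_rows:
  targets:
    - {"travel": [-0.6, 0.7, 0.8], "rot": [0, 0, 0], "claw": 5}
    - {"travel": [0, 0.6, 0], "rot": [0, 0, 0], "claw": 5}
    - {"travel": [0, 0, 0], "rot": [0, 0, 0], "claw": 5}

```text
clock: 8.92
ee_pos: [0.6332, 0.1784, 0.1098]
tool_rot: [[-0.071, 0.817, 0.572], [0.997, 0.06, 0.039], [-0.003, 0.573, -0.82]]
ft_force: [-2.1, -4.3, 2.3]
gripper_width: 0.0123
```

```bash
python3 gthick.py 0
```

```text
t 8.92 travel mm [ 1.  -0.6 -1.3] rot [ 0.0027 -0.0005  0.0036] in tgt frame mm [-0.6  0.1  1.7] q [-0.402  0.413 -0.04   2.128  1.473  0.224 -1.766] F [-2.1 -4.3  2.3] w 0.0123
```

>>> play_rows:
  targets:
    - {"travel": [0, -0.8, 0], "rot": [0.002, 0, 0.002], "claw": 5}
    - {"travel": [0, 0, 0], "rot": [0, 0, 0], "claw": 36}
    - {"travel": [0, 0, 0], "rot": [0, 0, 0], "claw": 36}
    - {"travel": [0, 0, 0], "rot": [0, 0, 0], "claw": 36}
    - {"travel": [-5, -0.4, 7], "rot": [0, 0, 0], "claw": 36}
    - {"travel": [-10, -0.8, 14.5], "rot": [0, 0, 0], "claw": 36}
    - {"travel": [-20, -1.5, 29], "rot": [0, 0, 0], "claw": 36}
    - {"travel": [-20, -1.5, 29], "rot": [0, 0, 0], "claw": 36}
    - {"travel": [0, 0, 0], "rot": [0, 0, 0], "claw": 36}
    - {"travel": [0, 0, 0], "rot": [0, 0, 0], "claw": 36}

```text
clock: 9.75
ee_pos: [0.5785, 0.1768, 0.192]
tool_rot: [[-0.078, 0.814, 0.575], [0.997, 0.062, 0.048], [0.004, 0.577, -0.817]]
ft_force: [1.1, -1.0, -0.8]
gripper_width: 0.0362
```

```bash
python3 gthick.py 60; python3 snap.py wrist w7; python3 - <<'E'
from h import *
s=load("pics/w7.npz"); hsv=cv2.cvtColor(s["image"],cv2.COLOR_RGB2HSV)
n=np.array([-.572,-.043,.819]);d=np.array([-.075,.997,0]);x=np.array([.817,.061,.574]); o=[.6507,.1778,.085]
P,u,v=pts(s,box(s,200,100,500,420)&(hsv[...,1]<40)&(hsv[...,2]>150)); w=P-o; h=w@n
for a,b in((.017,.026),(.05,.06)):
    k=(h>a)&(h<b)&(abs(w@x)<.03)&(abs(w@d)<.02); print(k.sum(),np.median(h[k]).round(4),np.percentile((w@x)[k],[1,99]).round(4),np.percentile((w@d)[k],[1,99]).round(4))
P,u,v=pts(s,box(s,200,50,500,420)&(hsv[...,2]<70)); w=P-o; k=(abs(w@n-.018)<.003)&(abs(w@x)<.02)
for sg in(1,-1):
    kk=k&(sg*(w@d)>.02)&(sg*(w@d)<.06); print("block",kk.sum(),np.percentile((w@d)[kk],[1,99]).round(4) if kk.sum() else '')
E
```

```text
t 9.75 travel mm [ 21.5  -1.5 -34.4] rot [-0.0041  0.0038 -0.0034] in tgt frame mm [-3.1 -2.3 40.4] q [-0.295  0.211 -0.208  2.172  0.992  0.326 -1.295] F [ 1.1 -1.  -0.8] w 0.0362
9.8 [0.5784 0.176  0.1904] [[-0.0775, 0.8158, 0.5731], [0.997, 0.062, 0.0466], [0.0025, 0.5749, -0.8182]] [-0.09 -0.1   0.81] [-0.3   0.21 -0.21  2.17  0.99  0.33 -1.29] 0.03616097249692566
1818 0.0221 [-0.0197  0.0196] [-0.0118  0.0132]
592 0.056 [-0.0068  0.0069] [-0.0061  0.0071]
block 1593 [0.0359 0.0514]
block 1252 [-0.0515 -0.0364]
```

View pics/w7.png

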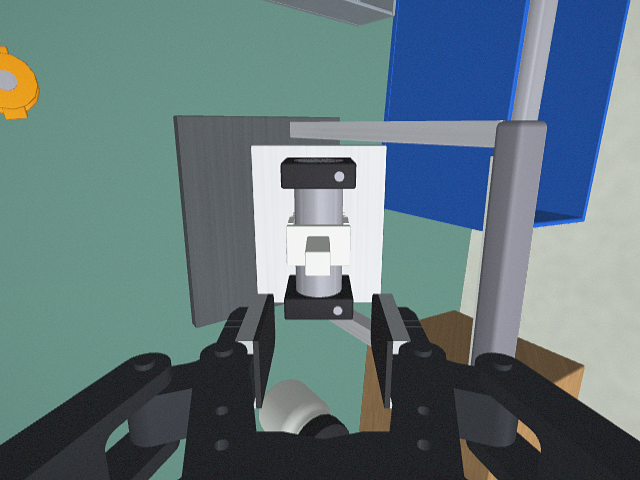

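The wide clip is home and released. The plate spans -11.8 to 13.2 mm between blocks at -36.4 and 35.9 mm, so it's centred to about 0.8 mm. Now to the narrow clip.

>>> play_rows:
  targets:
    - {"travel": [-20, 0, 20], "rot": [-0.0076, 0.1, 0], "claw": 36}
    - {"travel": [-20, 0, 15], "rot": [-0.0076, 0.1, 0], "claw": 36}
    - {"travel": [-20, -5, 10], "rot": [-0.0076, 0.1, 0], "claw": 36}
    - {"travel": [-20, -20, 0], "rot": [-0.0076, 0.1, 0], "claw": 36}
    - {"travel": [-20, -30, 0], "rot": [-0.0076, 0.1, 0], "claw": 40}
    - {"travel": [-15, -35, 0], "rot": [-0.0076, 0.11, 0], "claw": 50}
    - {"travel": [-10, -35, 0], "rot": [0, 0, 0.04], "claw": 60}
    - {"travel": [-10, -35, 0], "rot": [0, 0, 0.04], "claw": 60}
    - {"travel": [-5, -35, 0], "rot": [0, 0, 0.04], "claw": 60}
    - {"travel": [0, -35, 0], "rot": [0, 0, 0.04], "claw": 60}
    - {"travel": [0, -35, 0], "rot": [0, 0, 0.04], "claw": 60}
    - {"travel": [0, -35, 0], "rot": [0, 0, 0.04], "claw": 60}
    - {"travel": [0, -35, 0], "rot": [0, 0, 0], "claw": 60}
    - {"travel": [0, -35, 0], "rot": [0, 0, 0], "claw": 60}
    - {"travel": [0, 0, 0], "rot": [0, 0, 0], "claw": 60}
    - {"travel": [0, 0, 0], "rot": [0, 0, 0], "claw": 60}

```text
clock: 11.13
ee_pos: [0.46, -0.2023, 0.2175]
tool_rot: [[-0.298, 0.95, 0.097], [0.954, 0.298, 0.015], [-0.014, 0.097, -0.995]]
ft_force: [-0.4, 1.7, -0.5]
gripper_width: 0.0601
```

```bash
python3 snap.py wrist w8
```

```text
11.1833 [ 0.4603 -0.2002  0.2177] [[-0.3013, 0.9486, 0.097], [0.9534, 0.3012, 0.0163], [-0.0137, 0.0974, -0.9952]] [-0.08  1.27  0.09] [ 0.54  0.17 -0.21  2.   -0.02  0.89  0.65] 0.060366992961196415
```

View pics/w8.png

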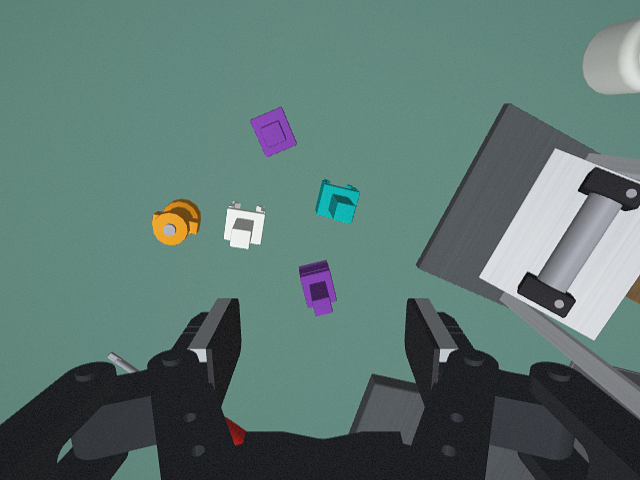

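The wrist view shows the white narrow clip at (245,228), the fitting at (172,225), turquoise at (338,202) and purple at (273,132) and (318,288). The thin tube is at (580,240).

```bash
python3 - <<'E'
from clip import *
from tube import *
clip("pics/w8.npz",(215,190,270,255),.017,.017,.051)
tube("pics/w8.npz",(545,198,622,280),.011,82)
s=load("pics/w8.npz"); hsv=cv2.cvtColor(s["image"],cv2.COLOR_RGB2HSV)
for nm,b,lo,hi in(('tq',(310,175,365,228),80,98),('pu1',(245,100,302,160),125,160),('pu2',(295,255,345,320),125,160),('fb',(145,190,205,250),5,25)):
    P,u,v=pts(s,box(s,*b)&(hsv[...,1]>90)&(hsv[...,0]>=lo)&(hsv[...,0]<=hi)); P=P[P[:,2]>.01]; print(nm,np.percentile(P,[2,50,98],axis=0).round(3).tolist())
E
python3 -c "
from go import *
show(np.array([.42,-.23,.13]),np.array([[-.31,.951,0],[.951,.31,0],[0,0,-1]]))"
```

```text
plate 714 z 0.0321 mean [ 0.4212 -0.2255  0.0321] rect [ 421.  -227.4] [29.6 25.3] 6.7
boss 349 z 0.066 mean [ 0.421 -0.228  0.066] rect [ 421.  -227.4] [13.6 13.4] 6.9
axis [ 0.6577 -0.1564  0.0852] az 82.13 n 3141 4924 rms 0.00069
tq [[0.473, -0.201, 0.014], [0.483, -0.185, 0.033], [0.501, -0.176, 0.067]]
pu1 [[0.409, -0.166, 0.031], [0.424, -0.15, 0.033], [0.439, -0.135, 0.067]]
pu2 [[0.478, -0.278, 0.014], [0.492, -0.259, 0.033], [0.509, -0.247, 0.067]]
fb [[0.353, -0.252, 0.012], [0.371, -0.236, 0.044], [0.385, -0.228, 0.047]]
t 11.18 travel mm [-40.3 -29.8 -87.7] rot [-0.0168  0.0971  0.0084] in tgt frame mm [-15.8 -47.6  87.7] q [ 0.539  0.172 -0.205  1.997 -0.016  0.891  0.655] F [-0.1  1.3  0.1] w 0.0604
```

```bash
cat > gnar.py <<'E'
from go import *
a=np.radians(6.8); show(np.array([.421,-.2274,float(sys.argv[1])]),np.array([[-np.sin(a),np.cos(a),0],[np.cos(a),np.sin(a),0],[0,0,-1]]))
E
python3 gnar.py .13
```

```text
t 11.18 travel mm [-39.3 -27.2 -87.7] rot [-0.0072  0.0984 -0.1879] in tgt frame mm [-22.3 -42.3  87.7] q [ 0.539  0.172 -0.205  1.997 -0.016  0.891  0.655] F [-0.1  1.3  0.1] w 0.0604
```

>>> play_rows:
  targets:
    - {"travel": [-13, -9, -10], "rot": [-0.0024, 0.033, -0.063], "claw": 26}
    - {"travel": [-13, -9, -20], "rot": [-0.0024, 0.033, -0.063], "claw": 26}
    - {"travel": [-13.3, -9.2, -30], "rot": [-0.0024, 0.033, -0.062], "claw": 26}
    - {"travel": [0, 0, -27.7], "rot": [0, 0, 0], "claw": 26}
    - {"travel": [0, 0, 0], "rot": [0, 0, 0], "claw": 26}
    - {"travel": [0, 0, 0], "rot": [0, 0, 0], "claw": 26}

```text
clock: 11.68
ee_pos: [0.4209, -0.2251, 0.1304]
tool_rot: [[-0.123, 0.992, -0.001], [0.992, 0.123, 0.001], [0.001, -0.001, -1.0]]
ft_force: [-0.1, -0.6, 0.7]
gripper_width: 0.0258
```

```bash
python3 snap.py wrist w9;python3 gnar.py .13; python3 - <<'E'
from clip import *
clip("pics/w9.npz",(260,190,390,320),.017,.017,.051)
E
```

```text
11.7333 [ 0.4221 -0.2257  0.1318] [[-0.1228, 0.9924, 0.0019], [0.9924, 0.1228, -0.0007], [-0.001, 0.0018, -1.0]] [0.08 0.34 0.2 ] [ 0.53  0.28 -0.15  2.09  0.06  0.78  0.47] 0.02612700295621555
t 11.73 travel mm [-1.1 -1.7 -1.8] rot [ 0.0007  0.0019 -0.0045] in tgt frame mm [-1.5 -1.3  1.8] q [ 0.529  0.279 -0.149  2.086  0.058  0.778  0.468] F [0.1 0.3 0.2] w 0.0261
plate 1239 z 0.0321 mean [ 0.4207 -0.2255  0.0321] rect [ 421.1 -227. ] [29.2 26.3] 6.1
boss 650 z 0.066 mean [ 0.4211 -0.2279  0.066 ] rect [ 421.  -227.4] [13.7 13.2] 7.0
```

View pics/w9.png

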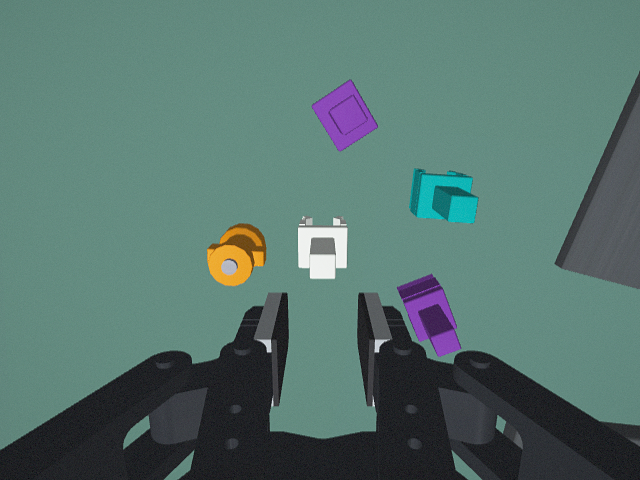

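>>> play_rows:
  force: 80
  targets:
    - {"travel": [-0.9, -1.7, -30], "rot": [0, 0, -0.004], "claw": 26}
    - {"travel": [0, 0, -30], "rot": [0, 0, 0], "claw": 26}
    - {"travel": [0, 0, -20], "rot": [0, 0, 0], "claw": 26}
    - {"travel": [0, 0, -10.5], "rot": [0, 0, 0], "claw": 26}
    - {"travel": [0, 0, 0], "rot": [0, 0, 0], "claw": 26}
    - {"travel": [0, 0, 0], "rot": [0, 0, 0], "claw": 5}
    - {"travel": [0, 0, 0], "rot": [0, 0, 0], "claw": 5}
    - {"travel": [0, 0, 0], "rot": [0, 0, 0], "claw": 5}
    - {"travel": [0, 0, 0], "rot": [0, 0, 0], "claw": 5}
    - {"travel": [0, 0, 0], "rot": [0, 0, 0], "claw": 5}
    - {"travel": [0, 0, 0], "rot": [0, 0, 0], "claw": 5}

```text
clock: 12.65
ee_pos: [0.4215, -0.2291, 0.0422]
tool_rot: [[-0.116, 0.993, 0.004], [0.993, 0.116, -0.002], [-0.003, 0.004, -1.0]]
ft_force: [0.1, 0.8, 7.1]
gripper_width: 0.0123
```

```bash
python3 gnar.py .039
```

```text
t 12.65 travel mm [-0.5  1.7 -3.2] rot [0.0023 0.0044 0.0023] in tgt frame mm [ 1.7 -0.3  3.2] q [ 0.513  0.427 -0.127  2.15   0.099  0.565  0.431] F [0.1 0.8 7.1] w 0.0123
```

>>> play_rows:
  targets:
    - {"travel": [0, 0, 15], "rot": [0, 0, 0], "claw": 5}
    - {"travel": [0, 0, 30], "rot": [0, 0, 0], "claw": 5}
    - {"travel": [0, 0, 40], "rot": [0, 0, 0], "claw": 5}
    - {"travel": [0, 0, 40], "rot": [0, 0, 0], "claw": 5}
    - {"travel": [10, 5, 40], "rot": [0, 0, 0], "claw": 5}
    - {"travel": [15, 10, 25], "rot": [0, 0, -0.06], "claw": 5}
    - {"travel": [20, 10, 0], "rot": [0, 0, -0.06], "claw": 5}
    - {"travel": [20, 10, 0], "rot": [0, 0, -0.06], "claw": 5}
    - {"travel": [20, 10, 0], "rot": [0, 0, -0.07], "claw": 5}
    - {"travel": [20, 10, 0], "rot": [0, 0, 0], "claw": 5}
    - {"travel": [8, 5, 0], "rot": [0, 0, 0], "claw": 5}
    - {"travel": [0, 0, 0], "rot": [0, 0, 0], "claw": 5}
    - {"travel": [0, 0, 0], "rot": [0, 0, 0], "claw": 5}

```text
clock: 13.73
ee_pos: [0.5324, -0.1688, 0.2305]
tool_rot: [[0.133, 0.991, -0.0], [0.991, -0.133, -0.002], [-0.002, -0.0, -1.0]]
ft_force: [-0.9, 0.5, -0.5]
gripper_width: 0.0118
```

```bash
python3 snap.py wrist w10
```

```text
13.7833 [ 0.5319 -0.1695  0.2306] [[0.134, 0.991, -0.0004], [0.991, -0.134, -0.002], [-0.002, -0.0001, -1.0]] [ 0.09 -0.72 -0.92] [ 0.37  0.29 -0.17  1.81  0.06  1.05  0.04] 0.012624698246822816
```

View pics/w10.png

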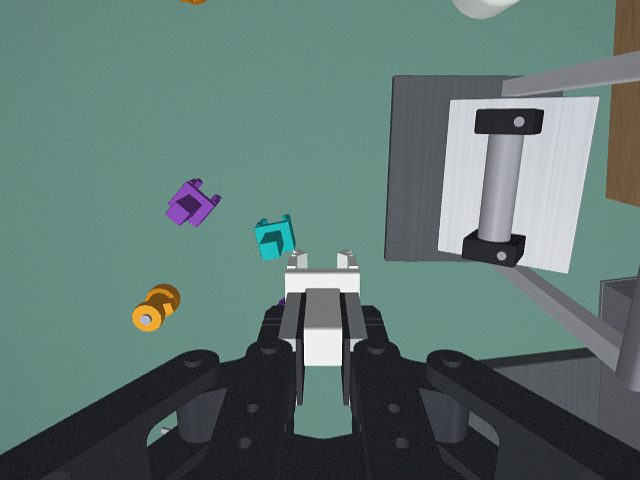

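The view shows the narrow clip held square at (322,285). The thin tube runs from (507,130) to (492,240).

```bash
cat > meas.py <<'E'
from tube import *
def frame(az):
    a=np.radians(az); d=np.array([np.cos(a),np.sin(a),0]); b=np.array([np.sin(a),-np.cos(a),0]); t=np.radians(35)
    return d,-b*np.sin(t)+[0,0,np.cos(t)],b*np.cos(t)+np.array([0,0,np.sin(t)])
def blocks(f,o,az,hb):
    d,n,x=frame(az); s=load(f); hsv=cv2.cvtColor(s["image"],cv2.COLOR_RGB2HSV)
    P,u,v=pts(s,hsv[...,2]<75); w=P-o; k=(abs(w@n-hb)<.003)&(abs(w@x)<.03)
    for sg in(1,-1):
        t=sg*(w@d); kk=k&(t>.02)&(t<.065)
        if kk.sum()>30:
            r=cv2.minAreaRect((np.stack([(w@d)[kk],(w@x)[kk]],1)*1000).astype(np.float32)); print("block",kk.sum(),np.round(r[0],1),np.round(r[1],1),round(r[2],1),"d",np.percentile((w@d)[kk],[1,99]).round(4))
def inhand(f,o,az,b,bands,D,n=None):
    d,nn,x=frame(az); n=nn if n is None else n
    if n[2]>.99: x=np.cross(d,n); x=x if x[0]>0 else -x
    s=load(f); hsv=cv2.cvtColor(s["image"],cv2.COLOR_RGB2HSV)
    P,u,v=pts(s,box(s,*b)&(hsv[...,1]<40)&(hsv[...,2]>150)&(s["depth"]<D)); w=P-o; h=w@n
    for lo,hi in bands:
        k=(h>lo)&(h<hi)&(abs(w@x)<.03)&(abs(w@d)<.03); print("band",k.sum(),np.median(h[k]).round(4) if k.sum() else '',*[np.percentile((w@e)[k],[1,99]).round(4) for e in(x,d)] if k.sum() else '')
E
python3 - <<'E'
from meas import *
tube("pics/w10.npz",(484,140,518,228),.011,82)
tube("pics/w10.npz",(488,150,512,215),.011,82)
blocks("pics/w10.npz",[.6577,-.1564,.085],82.1,.013)
inhand("pics/w10.npz",[.5319,-.1695,.2306],82.2,(270,240,375,375),((.002,.015),(.018,.034)),.36,np.array([0,0,1.]))
E
```

```text
axis [ 0.6577 -0.1566  0.0852] az 81.96 n 2763 2904 rms 0.00064
axis [ 0.658  -0.1546  0.0852] az 81.91 n 1550 1550 rms 0.00069
block 1393 [40.9  0.5] [15.3 35.9] 0.4 d [0.0334 0.0485]
block 1111 [-46.6   0.5] [35.6 16.3] 89.8 d [-0.0543 -0.0387]
band 25 0.0046 [-0.0123  0.0129] [0.0117 0.0125]
band 1438 0.0235 [-0.0055  0.0064] [-0.0055  0.0081]
```

```bash
cat > gthin.py <<'E'
from go import *
show(*tgt([.6573,-.1592,.085],82.0,.0252+float(sys.argv[1])/1000,-.0013))
E
python3 gthin.py 60; python3 -c "
from go import *
print(tgt([.6573,-.1592,.085],82.0,.0852,0))"
```

```text
t 13.78 travel mm [ 76.8  15.8 -75.8] rot [-0.0815 -0.6055 -0.0044] in tgt frame mm [ 26.3  17.  104.5] q [ 0.368  0.287 -0.168  1.809  0.057  1.051  0.044] F [ 0.1 -0.7 -0.9] w 0.0126
(array([ 0.60890687, -0.15239879,  0.15479175]), array([[ 0.1391731 ,  0.81118011,  0.56799443],
       [ 0.99026807, -0.11400393, -0.07982641],
       [ 0.        ,  0.57357644, -0.81915204]]))
```

>>> play_rows:
  targets:
    - {"travel": [7.7, 1.6, 0], "rot": [-0.0082, -0.0606, -0.0004], "claw": 5}
    - {"travel": [7.7, 1.6, 0], "rot": [-0.0082, -0.0606, -0.0004], "claw": 5}
    - {"travel": [7.7, 1.6, 0], "rot": [-0.0082, -0.0606, -0.0004], "claw": 5}
    - {"travel": [7.7, 1.6, -5], "rot": [-0.0082, -0.0606, -0.0004], "claw": 5}
    - {"travel": [7.7, 1.6, -5], "rot": [-0.0082, -0.0606, -0.0004], "claw": 5}
    - {"travel": [7.7, 1.6, -10], "rot": [-0.0082, -0.0606, -0.0004], "claw": 5}
    - {"travel": [7.7, 1.6, -10], "rot": [-0.0082, -0.0606, -0.0004], "claw": 5}
    - {"travel": [7.7, 1.6, -15], "rot": [-0.0082, -0.0606, -0.0004], "claw": 5}
    - {"travel": [7.7, 1.6, -15], "rot": [-0.0082, -0.0606, -0.0004], "claw": 5}
    - {"travel": [7.5, 1.4, -15], "rot": [-0.0082, -0.0601, -0.0004], "claw": 5}
    - {"travel": [0, 0, 0], "rot": [0, 0, 0], "claw": 5}
    - {"travel": [0, 0, 0], "rot": [0, 0, 0], "claw": 5}

```text
clock: 14.78
ee_pos: [0.5996, -0.1574, 0.1635]
tool_rot: [[0.142, 0.847, 0.513], [0.99, -0.116, -0.082], [-0.01, 0.519, -0.855]]
ft_force: [1.1, 0.0, -0.8]
gripper_width: 0.0123
```

```bash
python3 gthin.py 60
```

```text
t 14.78 travel mm [ 9.2  3.7 -8.7] rot [ 0.0003 -0.0659  0.0032] in tgt frame mm [ 4.9  2.  12.1] q [ 0.491  0.292 -0.342  2.123  0.391  0.211 -0.311] F [ 1.1  0.  -0.8] w 0.0123
```

>>> play_rows:
  targets:
    - {"travel": [0, 0, 0], "rot": [0, -0.022, 0.001], "claw": 5}
    - {"travel": [0, 0, 0], "rot": [0, -0.022, 0.001], "claw": 5}
    - {"travel": [0, 0, 0], "rot": [0, -0.022, 0.001], "claw": 5}
    - {"travel": [0, 0, 0], "rot": [0, 0, 0], "claw": 5}
    - {"travel": [0, 0, 0], "rot": [0, 0, 0], "claw": 5}

```text
clock: 15.2
ee_pos: [0.5994, -0.1578, 0.1625]
tool_rot: [[0.141, 0.823, 0.551], [0.99, -0.114, -0.082], [-0.005, 0.557, -0.831]]
ft_force: [0.0, -0.2, -0.4]
gripper_width: 0.0121
```

```bash
python3 gthin.py 60
```

```text
t 15.2 travel mm [ 9.4  4.1 -7.7] rot [ 0.002  -0.0208  0.0018] in tgt frame mm [ 5.3  2.7 11.3] q [ 0.749  0.335 -0.641  2.141  0.937  0.214 -0.818] F [ 0.  -0.2 -0.4] w 0.0121
```

>>> play_rows:
  targets:
    - {"travel": [3, 1.4, -2.5], "rot": [0.001, -0.007, 0.001], "claw": 5}
    - {"travel": [3, 1.4, -2.5], "rot": [0.001, -0.007, 0.001], "claw": 5}
    - {"travel": [3.4, 1.3, -2.7], "rot": [0, -0.007, 0], "claw": 5}
    - {"travel": [0, 0, 0], "rot": [0, 0, 0], "claw": 5}
    - {"travel": [0, 0, 0], "rot": [0, 0, 0], "claw": 5}

```text
clock: 15.62
ee_pos: [0.6092, -0.1523, 0.1545]
tool_rot: [[0.137, 0.812, 0.568], [0.991, -0.112, -0.079], [-0.0, 0.573, -0.819]]
ft_force: [0.1, -0.6, -1.1]
gripper_width: 0.012
```

```bash
python3 gthin.py 60; python3 snap.py wrist w11; python3 snap.py side s11
```

```text
t 15.62 travel mm [-0.4 -1.4  0.3] rot [ 0.0004 -0.0003 -0.0025] in tgt frame mm [-1.4  0.  -0.4] q [ 0.764  0.371 -0.681  2.142  1.188  0.215 -1.061] F [ 0.1 -0.6 -1.1] w 0.012
15.6667 [ 0.6091 -0.1523  0.1545] [[0.1368, 0.8115, 0.5681], [0.9906, -0.1118, -0.0788], [-0.0005, 0.5736, -0.8191]] [ 0.25  0.14 -0.9 ] [ 0.76  0.37 -0.68  2.14  1.19  0.22 -1.06] 0.01227541732088926
15.7167 [ 0.6091 -0.1523  0.1546] [[0.1367, 0.8114, 0.5683], [0.9906, -0.1117, -0.0788], [-0.0004, 0.5737, -0.8191]] [ 0.25 -0.27  0.09] [ 0.77  0.37 -0.68  2.14  1.19  0.22 -1.06] 0.012325105349753661
```

View pics/w11.png

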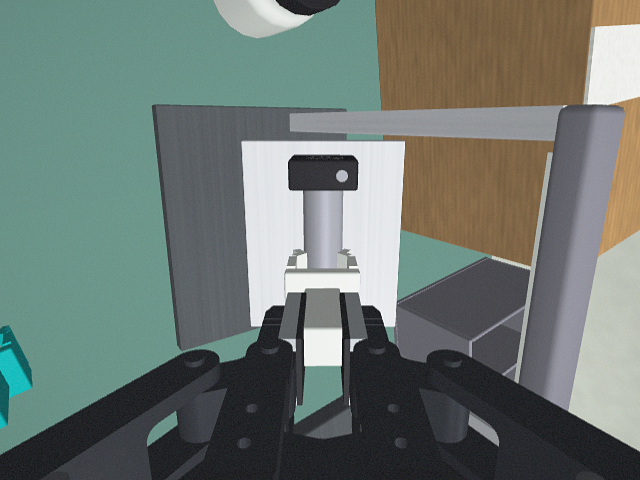

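View pics/s11.png

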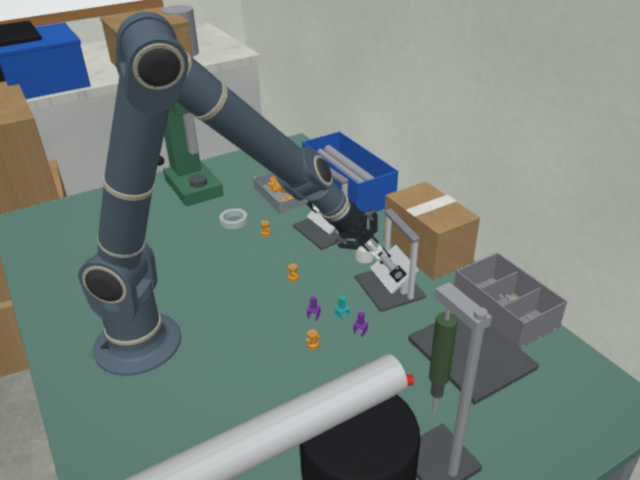

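```bash
python3 - <<'E'
from meas import *
o=[.6573,-.1592,.085]
tube("pics/w11.npz",(305,195,342,245),.011,82)
d,n,x=frame(82.0)
blocks("pics/w11.npz",o,82.0,.013)
inhand("pics/w11.npz",o,82.0,(265,240,380,375),((.070,.082),(.105,.115)),.32)
E
```

```text
axis [ 0.6601 -0.1398  0.0852] az 82.16 n 1842 1842 rms 0.00054
block 2008 [44.   0.1] [35.6 16.1] 89.3 d [0.0365 0.0519]
band 1430 0.0744 [-0.0148  0.0146] [0.0044 0.0138]
band 1452 0.1083 [-0.0058  0.0061] [-0.0063  0.0074]
```

>>> play_rows:
  targets:
    - {"travel": [5.3, -1.2, -7.8], "rot": [0, 0, -0.0025], "claw": 5}
    - {"travel": [5.4, -1.0, -7.8], "rot": [0, 0, 0], "claw": 5}
    - {"travel": [5.4, -0.8, -7.8], "rot": [0, 0, 0], "claw": 5}
    - {"travel": [5.4, -0.8, -7.7], "rot": [0, 0, 0], "claw": 5}
    - {"travel": [0, 0, 0], "rot": [0, 0, 0], "claw": 5}
    - {"travel": [0, 0, 0], "rot": [0, 0, 0], "claw": 5}

```text
clock: 16.22
ee_pos: [0.6308, -0.156, 0.1234]
tool_rot: [[0.139, 0.811, 0.568], [0.99, -0.114, -0.08], [-0.0, 0.574, -0.819]]
ft_force: [-0.2, 0.6, -0.1]
gripper_width: 0.0124
```

```bash
python3 gthin.py 22;
```

```text
t 16.22 travel mm [-0.5 -0.8  0.2] rot [ 0.0001  0.0003 -0.0003] in tgt frame mm [-0.8 -0.2 -0.4] q [ 0.697  0.447 -0.619  2.12   1.47   0.216 -1.332] F [-0.2  0.6 -0.1] w 0.0124
```

>>> play_rows:
  targets:
    - {"travel": [2.1, -0.4, -3.3], "rot": [0, 0, 0], "claw": 5}
    - {"travel": [2.2, -0.4, -3.3], "rot": [0, 0, 0], "claw": 5}
    - {"travel": [2.2, -0.4, -3.3], "rot": [0, 0, 0], "claw": 5}
    - {"travel": [0, 0, 0], "rot": [0, 0, 0], "claw": 5}

```text
clock: 16.55
ee_pos: [0.6371, -0.157, 0.1138]
tool_rot: [[0.139, 0.811, 0.569], [0.99, -0.114, -0.079], [0.0, 0.574, -0.819]]
ft_force: [3.2, -0.0, -2.2]
gripper_width: 0.0125
```

```bash
python3 gthin.py 10;
```

```text
t 16.55 travel mm [ 0.  -0.7  0.1] rot [-0.0001  0.0007 -0.0006] in tgt frame mm [-0.7  0.2  0. ] q [ 0.684  0.471 -0.609  2.113  1.552  0.221 -1.407] F [ 3.2 -0.  -2.2] w 0.0125
```

>>> play_rows:
  targets:
    - {"travel": [1.7, -0.3, -2.4], "rot": [0, 0, 0], "claw": 5}
    - {"travel": [1.7, -0.3, -2.5], "rot": [0, 0, 0], "claw": 5}
    - {"travel": [0, 0, 0], "rot": [0, 0, 0], "claw": 5}

```text
clock: 16.8
ee_pos: [0.6406, -0.158, 0.108]
tool_rot: [[0.139, 0.811, 0.568], [0.99, -0.114, -0.08], [0.0, 0.574, -0.819]]
ft_force: [4.9, -0.6, -4.7]
gripper_width: 0.0122
```

```bash
python3 gthin.py 0;
```

```text
t 16.8 travel mm [ 2.2 -0.5 -2.4] rot [-0.0004  0.0001 -0.0001] in tgt frame mm [-0.2  0.4  3.2] q [ 0.682  0.487 -0.609  2.107  1.591  0.226 -1.442] F [ 4.9 -0.6 -4.7] w 0.0122
```

Pulling in, so it's past the snap. Finishing the push.

>>> play_rows:
  targets:
    - {"travel": [1.0, -0.1, -1.2], "rot": [0, 0, 0], "claw": 5}
    - {"travel": [0.9, -0.1, -1.2], "rot": [0, 0, 0], "claw": 5}
    - {"travel": [0.4, 0, -0.6], "rot": [0, 0, 0], "claw": 5}
    - {"travel": [0, 0, 0], "rot": [0, 0, 0], "claw": 5}

```text
clock: 17.13
ee_pos: [0.6416, -0.158, 0.1073]
tool_rot: [[0.139, 0.81, 0.569], [0.99, -0.112, -0.082], [-0.003, 0.575, -0.818]]
ft_force: [-19.9, 1.3, 24.7]
gripper_width: 0.0122
```

```bash
python3 gthin.py 0; python3 snap.py wrist w12; python3 - <<'E'
from meas import *
o=[.6573,-.1592,.085]
blocks("pics/w12.npz",o,82.0,.013)
inhand("pics/w12.npz",o,82.0,(265,240,380,375),((.012,.022),(.046,.056)),.32)
E
```

```text
t 17.13 travel mm [ 1.2 -0.5 -1.6] rot [0.003  0.0015 0.0002] in tgt frame mm [-0.3  0.1  2.1] q [ 0.682  0.49  -0.611  2.107  1.611  0.232 -1.46 ] F [-19.9   1.3  24.7] w 0.0122
17.1833 [ 0.6416 -0.158   0.1073] [[0.1393, 0.8102, 0.5693], [0.9902, -0.1124, -0.0823], [-0.0027, 0.5752, -0.818]] [-19.57   1.17  23.76] [ 0.68  0.49 -0.61  2.11  1.61  0.23 -1.46] 0.012560141554564088
block 3675 [43.9  0.1] [35.7 16.1] 89.9 d [0.0363 0.0519]
block 1220 [-43.6   0.2] [16.8 18.2] 0.0 d [-0.0515 -0.0356]
band 1458 0.0169 [-0.0148  0.0145] [0.0034 0.0184]
band 1443 0.0509 [-0.0059  0.0061] [-0.0073  0.0062]
```

The clip is home (plate top 16.9 mm, boss top 50.9 mm). I'll relieve the push, release and retreat.

>>> play_rows:
  targets:
    - {"travel": [-0.9, 0.4, 1.3], "rot": [0, 0, 0], "claw": 5}
    - {"travel": [-0.4, 0.1, 0.6], "rot": [0.003, 0.0015, 0], "claw": 5}
    - {"travel": [0, 0, 0], "rot": [0, 0, 0], "claw": 5}
    - {"travel": [0, 0, 0], "rot": [0, 0, 0], "claw": 36}
    - {"travel": [0, 0, 0], "rot": [0, 0, 0], "claw": 36}
    - {"travel": [0, 0, 0], "rot": [0, 0, 0], "claw": 36}
    - {"travel": [-5, 0.7, 7], "rot": [0, 0, 0], "claw": 36}
    - {"travel": [-10, 1.4, 14.5], "rot": [0, 0, 0], "claw": 36}
    - {"travel": [-15, 2.1, 21.5], "rot": [0, 0, 0], "claw": 36}
    - {"travel": [-15, 2.1, 21.5], "rot": [0, 0, 0], "claw": 36}
    - {"travel": [-10, 1.4, 14.5], "rot": [0, 0, 0], "claw": 36}
    - {"travel": [0, 0, 0], "rot": [0, 0, 0], "claw": 36}
    - {"travel": [0, 0, 0], "rot": [0, 0, 0], "claw": 36}

```text
clock: 18.27
ee_pos: [0.586, -0.1505, 0.1863]
tool_rot: [[0.14, 0.812, 0.567], [0.99, -0.117, -0.078], [0.003, 0.572, -0.82]]
ft_force: [0.2, -0.3, -0.2]
gripper_width: 0.0359
```

```bash
python3 gthin.py 80; python3 snap.py wrist w13; python3 snap.py scene c13; python3 snap.py side s13; python3 - <<'E'
from meas import *
o=[.6573,-.1592,.085]
blocks("pics/w13.npz",o,82.0,.013)
inhand("pics/w13.npz",o,82.0,(200,100,450,400),((.012,.022),(.046,.056)),.5)
E
```

```text
t 18.27 travel mm [ 11.4  -1.6 -15.1] rot [-0.0027 -0.0011  0.0012] in tgt frame mm [-0.   0.8 19. ] q [ 0.972  0.329 -0.9    2.153  1.     0.275 -0.869] F [ 0.2 -0.3 -0.2] w 0.0359
18.3167 [ 0.586  -0.1503  0.1855] [[0.1399, 0.8123, 0.5662], [0.9902, -0.1164, -0.0776], [0.0029, 0.5715, -0.8206]] [-0.08 -0.3   0.08] [ 0.97  0.33 -0.9   2.15  1.    0.27 -0.87] 0.036096310598516174
18.3667 [ 0.586  -0.1501  0.1851] [[0.1395, 0.8127, 0.5657], [0.9902, -0.1163, -0.077], [0.0032, 0.571, -0.821]] [ 0.11 -0.77 -0.51] [ 0.97  0.33 -0.9   2.15  1.    0.27 -0.87] 0.03589342114365047
18.4167 [ 0.5861 -0.1498  0.185 ] [[0.1389, 0.8129, 0.5655], [0.9903, -0.116, -0.0765], [0.0035, 0.5707, -0.8212]] [0.04 0.24 0.55] [ 0.97  0.33 -0.9   2.15  1.    0.27 -0.87] 0.03593920013162523
block 1476 [44.1  0.1] [15.7 35.7] 0.0 d [0.0363 0.0519]
block 1129 [-43.4   0.2] [35.8 16. ] 89.9 d [-0.0512 -0.0358]
band 1193 0.0171 [-0.0148  0.0146] [-0.0246  0.0166]
band 614 0.0511 [-0.0069  0.0067] [-0.007   0.0062]
```

View pics/w13.png

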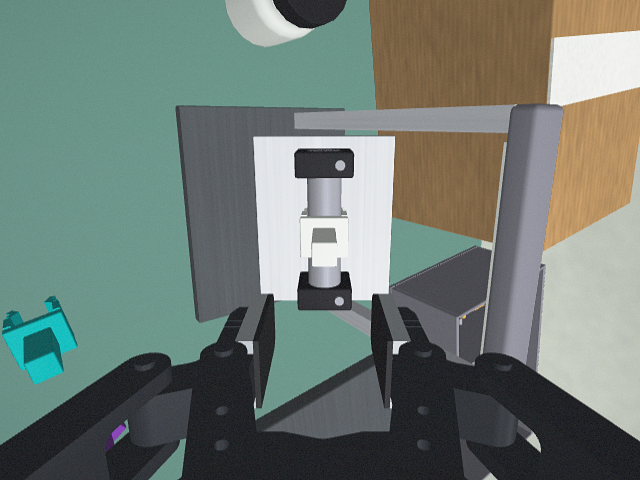

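View pics/c13.png

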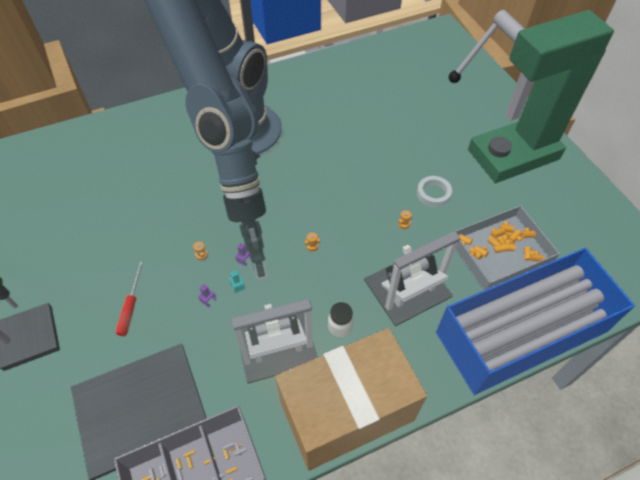

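View pics/s13.png

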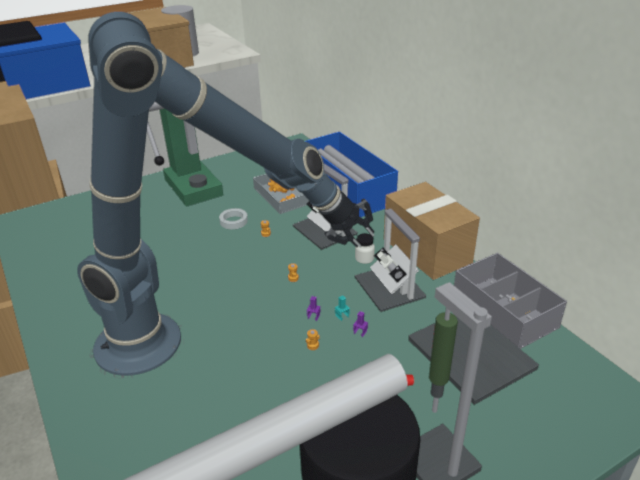

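The wrist view shows the narrow clip at (324,235), square and centred between the blocks. The scene view shows both clips on their tubes and the bystanders where they started, with the arm clear of everything.

```bash
python3 -c "
from workcell import env
print(env.close_job())"
```

```text
the job is handed in; nothing more can be done
None
```

Both clips are snapped fully home on their tubes and released. I handed the job in at about 18.4 s of the 48 s allowed.

| Check after release | Wide clip on thick tube | Narrow clip on thin tube |
|---|---|---|
| Plate top above tube axis (expected when home) | 22.1 mm (22) | 17.1 mm (17) |
| Boss top above tube axis (expected when home) | 56.0 mm (56) | 51.1 mm (51) |
| Off midway between the end blocks | about 0.8 mm toward +y | about 0.7 mm toward -y |

- **Squareness:** Both bosses stood square to their plates in the last wrist views.
- **Bystanders:** By eye in the last scene and side views, the fittings, jar, tape and screwdriver had not moved. I did not measure them again.
- **Forces:** The highest wrist force I read was about 32 N, during the final push on the narrow clip.
- **Disagreements:**
  - The wide clip reached home about 1.6 mm sooner than my grasp height predicted, and the narrow clip about 2 mm sooner. I went by the contact force and the camera instead.
  - Joint 6 ran close to its lower limit of 0.21 rad while the tool was tilted. The lowest value I read was 0.211.

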